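# Lay the drained vegetable crate down beside the full one

## Robot

A 6-joint arm with a two-finger parallel gripper is mounted at the origin on the work surface. World frame = base frame: x ahead of the robot, y to its left, z up, the work surface at z = 0. Lengths are in mm, angles in rad, forces in N, time in s.
With the tool pointing down it reaches from about 275 to 750 mm from the base axis. Payload 10.2 kg.
Tool frame: the origin (TCP) lies midway between the tips of the shut fingers; the grasp point (between the pads) lies 19 mm behind it; z points along the fingers, x is the direction in which the jaws open and shut, and the axes are right-handed (so a half turn about z gives the same grasp; the last joint's range is limited). The gripper opens to 88 mm and grips with 3 to 60 N. Pads are 18 mm wide; open, the fingers measure 123 mm over their backs; the gripper's body (75 mm by 187 mm) begins 45 mm behind the grasp point.
Start: joints at [-1.551, 0.313, 1.498, -0, 1.331, -0.223], TCP at [126.208, -509.61, 238.72] pointing down, gripper open.
Joint ranges: [-2.94, 2.94], [-0.97, 2.17], [0.19, 2.56], [-1.23, 4.37], [0.02, 3.11], [-2.88, 2.88]. Speed limits (rad/s): [2.39, 2.39, 3.01, 3.14, 3.14, 3.14].

## Interface

Orientations are given as a unit quaternion [w, x, y, z].
In Python, from station import monitor, vision, ticket gives the robot as it stands.
- The arm moves only by the tool jog_arm, never from a script. Its argument "plan" is a list of rows, each an object with "dp": the shift along the tool's x, y, z in m, a list of three; "dr": the turn, a rotation vector about the tool's x, y, z in rad, a list of three; "claw": the finger opening in m, from 0 to 0.0881. In form: [{"dp": [x, y, z], "dr": [ax, ay, az], "claw": claw}, ...]. A call has 1 to 8 rows; each row shifts and turns the pose as measured when the row begins, along the tool's axes as they then stand; what a row does not reach is not made up. A row lasts 1/12 s, in which the tool goes at most 41.7 mm and 7.16 degrees, less where a joint would pass 70% of its speed; a pose out of reach is approached as far as the arm can. A call with a gripper value outside its range is refused whole. The fingers move at their own pace and stop on an object; the grip force is fixed at half the most. Time passes only in rows, so rows that do not move let the fingers close. It gives the time, the measured TCP pose, the force and the opening at its end, in the units of the state.
- monitor.state(): the state, without advancing time (a new reading comes with each control period).
- vision.read_camera(name): name is "side" or "top" or "wrist"; returns a dict with "image" (384x512x3 uint8, red, green, blue), "vertical_fov" (degrees; the focal length in pixels is half the picture's height over the tangent of half this angle, whatever the lens; pixels are square), "cx", "cy" (the principal point, pixels), "R" (3x3) and "t" (3): a world point X has camera coordinates R X + t. Camera axes: x right, y down, z forward; pixel columns grow to the right and rows downward; lengths in mm; the calibration is good to about 2 mm. A picture is of the moment at which its call begins. There is no depth.
- ticket.finish_job(): hands the job in, once; it reports no verdict.
The state is a dict: "clock": time; "joint_pos": joint angles; "joint_velocities": joint speeds; "effort": joint torques, N m; "eef_pos": TCP position; "eef_rot": TCP orientation; "wrist_force": force on the tool from outside, world axes, zero at the start; "moment": the same for the moment, N m; "opening": finger opening in mm.
Only numpy, scipy, OpenCV 4.12 (cv2) and the standard library are available. Lean on these libraries where they do the work, as an engineer would, in place of code of your own. Each camera call takes 0.05 s, during which the arm holds its last target. There are 200 camera calls.

## Task

The washed empty crate is standing on its end to drain. Tip it over onto its base, open side up, easing it down under control instead of letting it bang over, then slide it gently up against the full crate so that the two stand end to end, touching and in line, ready for packing. Leave the bottle, the bowl and the two loose kohlrabi where they are.

Things in the scene. Friction and masses are not known exactly. Their poses are not given: they have to be found in the camera images.
- crate: Loose blue plastic crate, open on one long face: 260 mm long, 170 wide, 105 deep, 0.4-0.65 kg. Starts standing on one 170 x 105 mm end. Origin: centre of the outer face of that end. z runs along the length (up at first), x across the width, y out of the open side (up when it lies on its base). Base panel outside y=-52.5 mm, rim y=+52.5. End walls 10 mm thick, sides 8. Slides at a few newtons.
- crate_foot (a point): Middle of the crate's bottom edge on the base-panel side (crate frame x=0, y=-52.5, z=0), on the worktop; same axes as the crate. To end open side up the crate must turn over this edge, towards its own -y. It balances leaning about 20 degrees and from there falls by itself.
- crate_rim (a point): Middle of the rim edge of the end wall that is uppermost at first (crate frame x=0, y=+52.5, z=260: on that wall's outer face); same axes as the crate. The wall is the 10 mm from here along -z, 105 mm deep along -y. Its hand hole, 90 wide along x, lies 24 to 54 mm from the rim.
- crate_top_end (a point): Centre of the outer face of the end that is uppermost at first (crate frame x=0, y=0, z=260); same axes as the crate. This is the end that finally meets the full crate; it is then 52.5 mm above the worktop.
- full_crate: Same kind of blue crate, full of kohlrabi (nothing stands above the rim), lying on its base, heavy and immovable. Origin: centre of its underside. Its length of 260 mm runs along its y axis, width 170 mm along x, height 105 mm along z. The end to be met is its +y end, 130 mm from the origin, facing the empty crate.
- bottle: White round plastic bottle with green cap, 68 mm in diameter, 210 mm tall, upright on the worktop beyond the crates, loose. Origin at the centre of its underside, z up. Leave alone.
- bowl: Steel bowl, 130 mm across the rim, 60 mm high, empty, loose. Origin at the centre of its underside, z up. Leave alone.
- kohlrabi_a: Peeled pale green kohlrabi, about 66 mm across and 55 mm high, on its flat cut underside, loose. Origin at the centre of its underside. Leave alone.
- kohlrabi_b: Second kohlrabi like the first. Leave alone.
There are look-alikes about, which are no part of the job. Leave any turquoise look-alike of the crate alone.

How it is judged:
By the outcome, as a careful person would: the job done as asked, in the order asked, and still so for the second after the job is handed in, with the robot touching nothing.
It also fails if it takes over 69 s, if anything falls off the work surface, if the arm or the gripper's body presses on something with over 40 N, if the wrist force passes 120 N, or if a joint passes its speed limit or range.

## Working session

There is one attempt and no reset: what is moved stays moved. The work goes in short steps, Python scripts to look and compute and a tool call to move; the robot and the scene stay as the last step left them, time stands still between calls to the robot, and variables do not carry over. Pictures are saved under pics/ and viewed, about 8 in all and at most 12, crops included, and the job is handed in when it is done.

Besides the shell and the picture viewer there is one more tool, called after "Request:" as name(argument=value, ...) on one line, values as JSON. jog_arm: Moves the arm, as the interface text tells. Its arguments: {"type":"object","properties":{"plan":{"type":"array","items":{"type":"object","properties":{"dp":{"type":"array","items":{"type":"number"}},"dr":{"type":"array","items":{"type":"number"}},"claw":{"type":"number"}}}}},"required":["plan"]}

```bash
mkdir -p pics; cat > h.py <<'E'
import numpy as np, cv2
from station import monitor, vision, ticket
from scipy.spatial.transform import Rotation as Ro
def cam(n,save=None):
    d=vision.read_camera(n); d['f']=192/np.tan(np.radians(d['vertical_fov'])/2)
    d['R']=np.array(d['R']);d['t']=np.array(d['t']);d['image']=np.array(d['image'])
    if save: cv2.imwrite(f'pics/{save}.png',d['image'][:,:,::-1])
    return d
def ray(d,u,v):
    r=d['R'].T@np.array([(u-d['cx'])/d['f'],(v-d['cy'])/d['f'],1]); return -d['R'].T@d['t'],r
def onz(d,u,v,z):
    c,r=ray(d,u,v); return (c+r*(z-c[2])/r[2])[:2].round(1)
def proj(d,X):
    p=d['R']@np.array(X,float)+d['t']; return (d['f']*p[:2]/p[2]+[d['cx'],d['cy']]).round(1)
E
python3 - <<'E'
from h import *
a=cam('top','top0');b=cam('side','side0')
for d in (a,b): print(d['f'],d['cx'],d['cy'],(-d['R'].T@d['t']).round(),d['R'].round(2).tolist())
cv2.imwrite('pics/both0.png',cv2.resize(np.vstack([a['image'],b['image']])[:,:,::-1],None,fx=.78,fy=.78))
print(monitor.state())
E
```

```text
405.8641231235753 259.16076401319367 193.87612928044464 [2.300e+02 1.000e+00 1.477e+03] [[-0.03, -1.0, -0.03], [-0.98, 0.03, -0.19], [0.19, 0.03, -0.98]]
372.38896780615426 252.70768838337466 188.98931582350446 [ 700. -275. 1190.] [[0.85, 0.53, -0.01], [0.5, -0.8, -0.33], [-0.19, 0.28, -0.94]]
{'clock': 0.1, 'joint_pos': array([-1.55142162e+00,  3.13367355e-01,  1.49831291e+00,  2.93571819e-05,
        1.33101491e+00, -2.23375302e-01]), 'joint_velocities': array([ 0.00029487, -0.00129538, -0.0029908 ,  0.00023479, -0.00025603,
        0.00299335]), 'effort': array([ 2.40123409e-03, -4.02805102e+01, -2.52645510e+01,  6.95178704e-02,
        3.41620669e-02, -6.26688598e-05]), 'eef_pos': array([ 126.19949006, -509.39364103,  238.25010651]), 'eef_rot': array([-4.36466757e-04,  7.87516906e-01, -6.16292803e-01, -3.37027936e-04]), 'wrist_force': array([-0.09695977, -0.6809387 , -0.24374043]), 'moment': array([0.0391904 , 0.06147802, 0.01392254]), 'opening': 88.09199847098597}
```

View pics/top0.png

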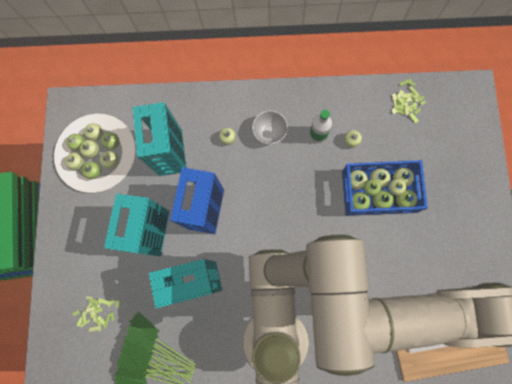

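View pics/side0.png

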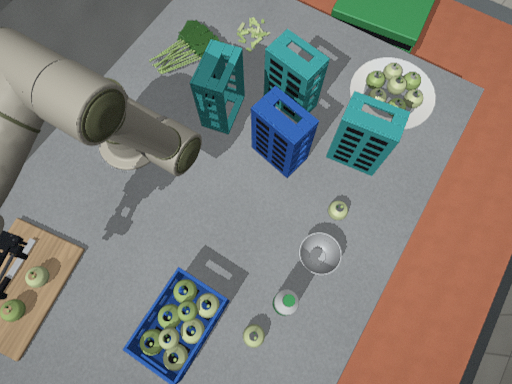

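The blue crate to handle stands at top (197,200) and side (284,130). The full one is at top (385,187) and side (177,325). Look-alikes are the three turquoise crates at top (160,138), (136,222) and (185,282). I choose the blue standing one and check it in a crop.

```bash
python3 - <<'E'
from h import *
a=cam('top');b=cam('side')
def crop(d,x,y,w,h,s): return cv2.resize(d['image'][y:y+h,x:x+w,::-1],None,fx=s,fy=s,interpolation=cv2.INTER_CUBIC)
A=crop(a,162,155,75,90,5);B=crop(b,240,80,85,100,4.5)
C=np.zeros((450,A.shape[1]+B.shape[1]+5,3),np.uint8);C[:,:A.shape[1]]=A;C[:450,A.shape[1]+5:]=B[:450]
cv2.imwrite('pics/crop1.png',C);print(A.shape,B.shape)
for n,d in(('top',a),('side',b)):
    hsv=cv2.cvtColor(d['image'],cv2.COLOR_RGB2HSV)
    m=cv2.inRange(hsv,(108,120,50),(125,255,255)); m=cv2.morphologyEx(m,cv2.MORPH_CLOSE,np.ones((3,3)))
    for c in cv2.findContours(m,cv2.RETR_EXTERNAL,cv2.CHAIN_APPROX_NONE)[0]:
        if cv2.contourArea(c)<300: continue
        h=cv2.convexHull(c); p=cv2.approxPolyDP(h,2.5,True)[:,0]
        print(n,cv2.contourArea(c)); 
        for q in p: print('  ',q,*[onz(d,*q,z) for z in(0,105,260)])
# full-crate ref: bottle cap etc
E
```

```text
(450, 375, 3) (450, 382, 3)
top 2144.0
   [184 168] [629.  321.2] [600.6 298.4] [558.7 264.8]
   [213 173] [605.7 211.2] [579.  196.3] [539.5 174.2]
   [222 189] [543.1 177.8] [520.8 165.2] [487.9 146.7]
   [214 232] [383.4 208.6] [372.5 193.8] [356.4 172. ]
   [192 229] [396.9 289.5] [385. 269.] [367.4 238.7]
   [171 220] [432.5 367.6] [418.1 341.5] [396.8 303.1]
top 3830.5
   [421 161] [ 625. -566.] [ 596.9 -525.7] [ 555.4 -466.2]
   [425 208] [ 447.9 -562.3] [ 432.4 -522.3] [ 409.5 -463.2]
   [379 213] [ 434.8 -395. ] [ 420.2 -366.8] [ 398.7 -325.3]
   [349 210] [ 449.2 -287.2] [ 433.6 -266.7] [ 410.6 -236.5]
   [344 187] [ 535.7 -274.8] [ 513.9 -255.2] [ 481.8 -226.2]
   [347 164] [ 623.1 -291.7] [ 595.1 -270.9] [ 553.8 -240.2]
side 6286.5
   [178 267] [ 405.7 -272. ] [ 431.7 -272.3] [ 470.  -272.7]
   [229 300] [ 597.5 -269.4] [ 606.5 -269.9] [ 619.9 -270.6]
   [177 383] [ 597.4 -539.5] [ 606.5 -516.1] [ 619.8 -481.7]
   [169 383] [ 578.  -551.8] [ 588.8 -527.4] [ 604.7 -491.3]
   [123 348] [ 407.7 -550.1] [ 433.5 -525.8] [ 471.5 -490. ]
side 3891.0
   [274  86] [314.6 463.9] [348.6 398.7] [398.8 302.5]
   [318 120] [524.7 424.3] [540.2 362.6] [563.  271.5]
   [306 158] [562.2 270.4] [574.4 222.3] [592.3 151.2]
   [287 177] [542.3 174. ] [556.2 134.4] [576.7  75.9]
   [252 146] [377.8 209.6] [406.3 166.8] [448.2 103.7]
   [251 107] [289.9 341.6] [326.1 287.2] [379.5 206.9]
```

View pics/crop1.png

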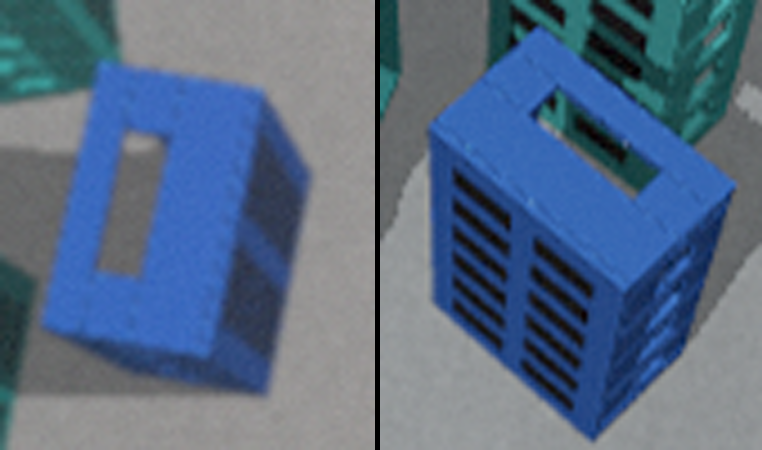

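The crop shows the hand hole in the top wall, nearer the +y side: top ≈(188,196), side ≈(288,111). The base panel therefore faces the full crate, which is the right way to tip.

Plan: put the fingers, slightly spread, down through the hand hole. Lean the crate over its foot edge and ease it down with the tool tilting along. Then grip the far end wall from above and slide.

```bash
cat >> h.py <<'E'
def pose():
    s=monitor.state(); q=s['eef_rot']; return np.array(s['eef_pos']),Ro.from_quat([q[1],q[2],q[3],q[0]]),s
def down(yaw,psi=0):
    """tool down, tool x at yaw deg; then leaned by psi deg about tool x (+: tip swings towards -tool y... sign tested)"""
    x=np.array([np.cos(np.radians(yaw)),np.sin(np.radians(yaw)),0]);z=np.array([0,0,-1.]);y=np.cross(z,x)
    return Ro.from_matrix(np.c_[x,y,z])*Ro.from_euler('x',psi,degrees=True)
def rows(targets,p=None,R=None):
    """targets: list of (pos mm, Rotation); prints tool-frame rows"""
    if p is None: p,R,_=pose()
    for q,S in targets:
        dp=R.inv().apply(np.array(q)-p)/1000; dr=(R.inv()*S).as_rotvec()
        print(dp.round(4).tolist(),dr.round(3).tolist(),'|',round(np.linalg.norm(dp)*1000),round(np.degrees(np.linalg.norm(dr)),1))
        p,R=np.array(q,float),S
E
python3 - <<'E'
from h import *
from scipy.interpolate import interp1d
a=cam('top');b=cam('side')
print(onz(a,188.5,195.8,260),onz(b,288.2,111.3,260))
p,R,s=pose(); z=370
W=np.array([[126,-509],[380,-330],[440,-60],[473,252]],float)
L=np.r_[0,np.cumsum(np.linalg.norm(np.diff(W,axis=0),axis=1))]
f=interp1d(L,W,axis=0)
T=[(p+[0,0,33*(i+1)],R) for i in range(4)]
n=26
for i in range(1,n+1):
    xy=f(L[-1]*i/n); T.append(([*xy,370],down(-76.1+64.4*i/n)))
rows(T)
E
```

```text
[470.  250.1] [477.3 251.2]
[-0.0, -0.0, -0.033] [0.0, 0.0, 0.0] | 33 0.0
[-0.0, -0.0, -0.033] [0.0, 0.0, 0.0] | 33 0.0
[-0.0, -0.0, -0.033] [0.0, 0.0, 0.0] | 33 0.0
[-0.0, -0.0, -0.033] [0.0, 0.0, 0.0] | 33 0.0
[-0.0131, -0.0322, 0.0006] [-0.0, 0.0, -0.043] | 35 2.5
[-0.0112, -0.0328, 0.0] [0.0, 0.0, -0.043] | 35 2.5
[-0.0097, -0.0333, 0.0] [0.0, 0.0, -0.043] | 35 2.5
[-0.0083, -0.0336, 0.0] [0.0, 0.0, -0.043] | 35 2.5
[-0.0068, -0.034, 0.0] [0.0, 0.0, -0.043] | 35 2.5
[-0.0054, -0.0342, 0.0] [0.0, 0.0, -0.043] | 35 2.5
[-0.0039, -0.0344, 0.0] [0.0, 0.0, -0.043] | 35 2.5
[-0.0024, -0.0346, 0.0] [0.0, 0.0, -0.043] | 35 2.5
[-0.0017, -0.0343, 0.0] [0.0, 0.0, -0.043] | 34 2.5
[-0.0229, -0.026, 0.0] [0.0, 0.0, -0.043] | 35 2.5
[-0.0217, -0.027, 0.0] [0.0, 0.0, -0.043] | 35 2.5
[-0.0205, -0.0279, 0.0] [0.0, 0.0, -0.043] | 35 2.5
[-0.0193, -0.0288, 0.0] [0.0, 0.0, -0.043] | 35 2.5
[-0.018, -0.0296, 0.0] [0.0, 0.0, -0.043] | 35 2.5
[-0.0167, -0.0303, 0.0] [0.0, 0.0, -0.043] | 35 2.5
[-0.0154, -0.031, 0.0] [0.0, 0.0, -0.043] | 35 2.5
[-0.0142, -0.0316, 0.0] [0.0, 0.0, -0.043] | 35 2.5
[-0.0162, -0.0306, 0.0] [0.0, 0.0, -0.043] | 35 2.5
[-0.0149, -0.0313, 0.0] [0.0, 0.0, -0.043] | 35 2.5
[-0.0135, -0.0319, 0.0] [0.0, 0.0, -0.043] | 35 2.5
[-0.0122, -0.0325, 0.0] [0.0, 0.0, -0.043] | 35 2.5
[-0.0107, -0.033, 0.0] [0.0, 0.0, -0.043] | 35 2.5
[-0.0093, -0.0334, 0.0] [0.0, 0.0, -0.043] | 35 2.5
[-0.0079, -0.0338, 0.0] [0.0, 0.0, -0.043] | 35 2.5
[-0.0064, -0.0341, 0.0] [0.0, 0.0, -0.043] | 35 2.5
[-0.0049, -0.0343, 0.0] [0.0, 0.0, -0.043] | 35 2.5
```

Request:
jog_arm(plan=[{"dp":[0,0,-0.033],"dr":[0,0,0],"claw":0.035},{"dp":[0,0,-0.033],"dr":[0,0,0],"claw":0.035},{"dp":[0,0,-0.033],"dr":[0,0,0],"claw":0.035},{"dp":[0,0,-0.033],"dr":[0,0,0],"claw":0.035},{"dp":[-0.013,-0.032,0],"dr":[0,0,-0.043],"claw":0.035},{"dp":[-0.011,-0.033,0],"dr":[0,0,-0.043],"claw":0.035},{"dp":[-0.01,-0.033,0],"dr":[0,0,-0.043],"claw":0.035},{"dp":[-0.008,-0.034,0],"dr":[0,0,-0.043],"claw":0.035}])

```text
clock: 0.97
eef_pos: [238.7, -429.2, 375.6]
eef_rot: [-0.002, 0.836, -0.548, -0.001]
wrist_force: [0.9, -0.8, -0.5]
opening: 37.1
```

Request:
jog_arm(plan=[{"dp":[-0.007,-0.034,0],"dr":[0,0,-0.043],"claw":0.035},{"dp":[-0.005,-0.034,0],"dr":[0,0,-0.043],"claw":0.035},{"dp":[-0.004,-0.034,0],"dr":[0,0,-0.043],"claw":0.035},{"dp":[-0.002,-0.035,0],"dr":[0,0,-0.043],"claw":0.035},{"dp":[-0.002,-0.034,0],"dr":[0,0,-0.043],"claw":0.035},{"dp":[-0.023,-0.026,0],"dr":[0,0,-0.043],"claw":0.035},{"dp":[-0.022,-0.027,0],"dr":[0,0,-0.043],"claw":0.035},{"dp":[-0.02,-0.028,0],"dr":[0,0,-0.043],"claw":0.035}])

```text
clock: 1.63
eef_pos: [410.2, -218.5, 374.9]
eef_rot: [-0.002, 0.921, -0.389, -0.002]
wrist_force: [0.9, -0.4, 0.7]
opening: 34.9
```

Request:
jog_arm(plan=[{"dp":[-0.019,-0.029,0],"dr":[0,0,-0.043],"claw":0.035},{"dp":[-0.018,-0.03,0],"dr":[0,0,-0.043],"claw":0.035},{"dp":[-0.017,-0.03,0],"dr":[0,0,-0.043],"claw":0.035},{"dp":[-0.015,-0.031,0],"dr":[0,0,-0.043],"claw":0.035},{"dp":[-0.014,-0.032,0],"dr":[0,0,-0.043],"claw":0.035},{"dp":[-0.016,-0.031,0],"dr":[0,0,-0.043],"claw":0.035},{"dp":[-0.015,-0.031,0],"dr":[0,0,-0.043],"claw":0.035},{"dp":[-0.014,-0.032,0],"dr":[0,0,-0.043],"claw":0.035}])

```text
clock: 2.3
eef_pos: [454.8, 68.5, 376.3]
eef_rot: [-0.003, 0.976, -0.219, -0.001]
wrist_force: [0.7, 0.4, 0.2]
opening: 35.2
```

```bash
python3 - <<'E'
from h import *
p,R,s=pose(); print(s['joint_pos'].round(3),p)
T=[]
for i in range(1,7): T.append((p+(np.array([473.5,250.7,340])-p)*i/6,down(-25.3+13.8*i/6)))
rows(T)
E
```

```text
[-0.109  0.104  1.403  0.006  1.636  0.332] [454.77267449  68.47037126 376.33667548]
[-0.0101, -0.0288, 0.0062] [-0.005, 0.003, -0.039] | 31 2.3
[-0.009, -0.0292, 0.0061] [0.0, 0.0, -0.04] | 31 2.3
[-0.0078, -0.0295, 0.0061] [0.0, 0.0, -0.04] | 31 2.3
[-0.0066, -0.0298, 0.0061] [0.0, 0.0, -0.04] | 31 2.3
[-0.0054, -0.03, 0.0061] [0.0, 0.0, -0.04] | 31 2.3
[-0.0042, -0.0302, 0.0061] [0.0, 0.0, -0.04] | 31 2.3
```

Request:
jog_arm(plan=[{"dp":[-0.01,-0.029,0.006],"dr":[-0.005,0.003,-0.039],"claw":0.035},{"dp":[-0.009,-0.029,0.006],"dr":[0,0,-0.04],"claw":0.035},{"dp":[-0.008,-0.0295,0.006],"dr":[0,0,-0.04],"claw":0.035},{"dp":[-0.0065,-0.03,0.006],"dr":[0,0,-0.04],"claw":0.035},{"dp":[-0.0055,-0.03,0.006],"dr":[0,0,-0.04],"claw":0.035},{"dp":[-0.004,-0.03,0.006],"dr":[0,0,-0.04],"claw":0.035},{"dp":[0,0,0],"dr":[0,0,0],"claw":0.035}])

```text
clock: 2.88
eef_pos: [470.8, 265.6, 338.7]
eef_rot: [-0.0, 0.996, -0.09, 0.001]
wrist_force: [-0.6, -0.6, -0.3]
opening: 34.9
```

```bash
python3 - <<'E'
from h import *
w=cam('wrist','w1');p,R,s=pose(); print(s['joint_pos'].round(3),p,R.as_matrix().round(3).tolist())
print('tcp on z=260 pix',proj(w,[p[0],p[1],260]))
hsv=cv2.cvtColor(w['image'],cv2.COLOR_RGB2HSV)
m=cv2.inRange(hsv,(108,120,50),(125,255,255))
cs,h=cv2.findContours(m,cv2.RETR_CCOMP,cv2.CHAIN_APPROX_NONE)
for c,hh in zip(cs,h[0]):
    if cv2.contourArea(c)>1500:
        r=cv2.minAreaRect(c);B=cv2.boxPoints(r)
        print(hh[3],cv2.contourArea(c),r,[onz(w,*q,260).tolist() for q in B],onz(w,*r[0],260))
E
```

```text
[ 2.940e-01  2.980e-01  1.260e+00 -1.000e-03  1.583e+00  4.780e-01] [470.93725265 263.82381515 339.37741996] [[0.983, -0.182, 0.002], [-0.182, -0.983, -0.001], [0.002, 0.0, -1.0]]
tcp on z=260 pix [253.1 199.4]
-1 30385.0 ((260.47845458984375, 205.9042510986328), (243.2167510986328, 168.78549194335938), 1.3639276027679443) [[369.0, 209.0], [407.8, 333.1], [566.5, 300.1], [554.7, 169.6]] [475.2 258. ]
```

View pics/w1.png

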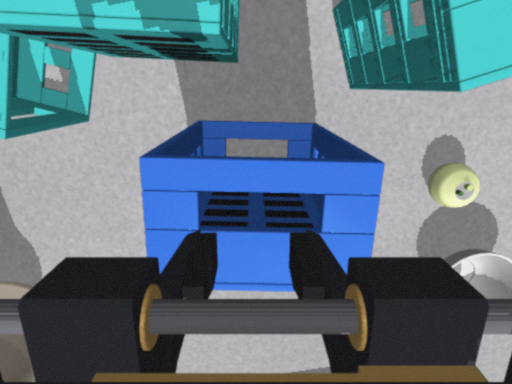

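The wrist view shows the blue rim edge at row ≈158 (columns 143–382) and the hole at (198–323, 191–230). The finger tips are at rows 235–290.

```bash
python3 - <<'E'
from h import *
w=cam('wrist');p,R,s=pose();print(p)
for q in[(143,157),(382,160),(198,191),(323,193),(323,231),(199,231),(145,231),(376,231)]: print(q,onz(w,*q,260),onz(w,*q,250))
E
```

```text
[471.20610474 262.39002138 340.07975625]
(143, 157) [402.2 306.1] [398.5 304.6]
(382, 160) [564.  273.8] [567.5 270.9]
(198, 191) [433.7 275.2] [431.5 272.4]
(323, 193) [520.9 257.4] [522.5 253.8]
(323, 231) [517.3 228.1] [518.8 223.2]
(199, 231) [427.3 244.9] [424.8 240.7]
(145, 231) [388.2 252.2] [383.9 248.4]
(376, 231) [555.8 220.9] [559.  215.7]
```

```bash
python3 - <<'E'
from h import *
D=down(-11.4)
rows([([474.8,251.4,335],D)]+[([474.8,251.4,z],D) for z in(310,285,262,246,232)])
E
```

```text
[0.0055, 0.0101, 0.0051] [0.0, -0.003, 0.013] | 13 0.8
[0.0, 0.0, 0.025] [0.0, 0.0, 0.0] | 25 0.0
[0.0, 0.0, 0.025] [0.0, 0.0, 0.0] | 25 0.0
[0.0, 0.0, 0.023] [0.0, 0.0, 0.0] | 23 0.0
[0.0, 0.0, 0.016] [0.0, 0.0, 0.0] | 16 0.0
[0.0, 0.0, 0.014] [0.0, 0.0, 0.0] | 14 0.0
```

Request:
jog_arm(plan=[{"dp":[0.0055,0.01,0.005],"dr":[0,-0.003,0.013],"claw":0.035},{"dp":[0,0,0],"dr":[0,0,0],"claw":0.035},{"dp":[0,0,0.025],"dr":[0,0,0],"claw":0.035},{"dp":[0,0,0.02],"dr":[0,0,0],"claw":0.035},{"dp":[0,0,0],"dr":[0,0,0],"claw":0.035}])

```text
clock: 3.4
eef_pos: [476.7, 244.7, 290.7]
eef_rot: [-0.0, 0.995, -0.105, 0.003]
wrist_force: [-0.2, -0.7, -1.0]
opening: 34.7
```

```bash
python3 - <<'E'
from h import *
p,R,s=pose();print(p,s['wrist_force'])
D=down(-11.4)
rows([([474.8,251.4,z],D) for z in(270,250,232)])
# tipping path: phi crate angle; psi tool angle
u=np.array([-.199,-.98,0]); foot=np.array([461.7,186.7,0]); y=-u
def wp(phi,k=.72,prot=22):
    f=np.radians(phi); zc=np.cos(f)*np.array([0,0,1])+np.sin(f)*u; yc=np.cos(f)*y+np.sin(f)*np.array([0,0,1])
    psi=phi*k; S=down(-11.4,psi); t=S.as_matrix()[:,2]
    return foot+250*zc+66*yc+prot*t, S   # at underside of the plate
print('tool z at psi=30',down(-11.4,30).as_matrix()[:,2])
E
```

```text
[476.68874    244.66395298 290.74912354] [-0.2316495  -0.74155859 -0.9552506 ]
[-0.0034, -0.0062, 0.0207] [-0.001, -0.005, -0.011] | 22 0.7
[0.0, 0.0, 0.02] [0.0, 0.0, 0.0] | 20 0.0
[0.0, 0.0, 0.018] [0.0, 0.0, 0.0] | 18 0.0
tool z at psi=30 [ 0.09882867  0.49013559 -0.8660254 ]
```

Request:
jog_arm(plan=[{"dp":[-0.002,-0.0065,0],"dr":[0,-0.005,-0.008],"claw":0.035},{"dp":[0,0,0],"dr":[0,0,0],"claw":0.035},{"dp":[0,0,0],"dr":[0,0,0],"claw":0.035}])

```text
clock: 3.65
eef_pos: [476.9, 249.7, 293.4]
eef_rot: [-0.001, 0.995, -0.102, 0.001]
wrist_force: [0.0, -0.6, -0.2]
opening: 35.1
```

Request:
jog_arm(plan=[{"dp":[0,0,0.015],"dr":[0,0,0],"claw":0.035},{"dp":[0,0,0.01],"dr":[0,0,0],"claw":0.035},{"dp":[0,0,0],"dr":[0,0,0],"claw":0.035}])

```text
clock: 3.9
eef_pos: [478.2, 249.9, 270.9]
eef_rot: [-0.002, 0.995, -0.103, 0.004]
wrist_force: [0.2, -0.8, 0.2]
opening: 35.1
```

Request:
jog_arm(plan=[{"dp":[-0.003,-0.001,0.008],"dr":[0,-0.006,0],"claw":0.035},{"dp":[0,0,0.012],"dr":[0,0,0],"claw":0.035},{"dp":[0,0,0.012],"dr":[0,0,0],"claw":0.035},{"dp":[0,0,0.006],"dr":[0,0,0],"claw":0.035},{"dp":[0,0,0],"dr":[0,0,0],"claw":0.035}])

```text
clock: 4.32
eef_pos: [475.7, 252.4, 233.0]
eef_rot: [-0.003, 0.995, -0.103, 0.002]
wrist_force: [-0.2, 0.2, 1.0]
opening: 35.3
```

```bash
cat >> h.py <<'E'
u=np.array([-.199,-.98,0]); foot=np.array([461.7,186.7,0]); yv=-u
def wp(phi,k=.72,prot=22):
    f=np.radians(phi); zc=np.cos(f)*np.array([0,0,1])+np.sin(f)*u; yc=np.cos(f)*yv+np.sin(f)*np.array([0,0,1])
    S=down(-11.4,phi*k); t=S.as_matrix()[:,2]
    return foot+250*zc+66*yc+prot*t, S
E
python3 - <<'E'
from h import *
p,R,s=pose();print(p,s['wrist_force'],s['joint_pos'].round(2))
print(wp(0)[0])
T=[wp(f) for f in np.arange(1.5,21,1.5)]
rows(T)
E
```

```text
[475.68889894 252.39332005 233.04624597] [-0.23465573  0.18277671  1.01107664] [0.27 0.34 1.47 0.   1.32 0.47]
[474.834 251.38  228.   ]
[-0.0006, 0.0073, 0.0033] [0.012, -0.003, -0.006] | 8 0.8
[-0.0, 0.0062, -0.0016] [0.019, 0.0, -0.0] | 6 1.1
[-0.0, 0.0062, -0.0015] [0.019, 0.0, -0.0] | 6 1.1
[-0.0, 0.0062, -0.0015] [0.019, -0.0, 0.0] | 6 1.1
[-0.0, 0.0062, -0.0015] [0.019, 0.0, 0.0] | 6 1.1
[-0.0, 0.0062, -0.0014] [0.019, 0.0, 0.0] | 6 1.1
[-0.0, 0.0062, -0.0014] [0.019, 0.0, -0.0] | 6 1.1
[-0.0, 0.0062, -0.0013] [0.019, 0.0, 0.0] | 6 1.1
[-0.0, 0.0062, -0.0013] [0.019, 0.0, 0.0] | 6 1.1
[-0.0, 0.0062, -0.0012] [0.019, -0.0, 0.0] | 6 1.1
[-0.0, 0.0063, -0.0012] [0.019, 0.0, -0.0] | 6 1.1
[-0.0, 0.0063, -0.0011] [0.019, -0.0, -0.0] | 6 1.1
[-0.0, 0.0063, -0.0011] [0.019, 0.0, 0.0] | 6 1.1
```

Request:
jog_arm(plan=[{"dp":[0,0.006,0.001],"dr":[0.015,-0.003,-0.005],"claw":0.035},{"dp":[0,0.006,-0.001],"dr":[0.019,0,0],"claw":0.035},{"dp":[0,0.006,-0.0015],"dr":[0.019,0,0],"claw":0.035},{"dp":[0,0.006,-0.0015],"dr":[0.019,0,0],"claw":0.035}])

```text
clock: 4.65
eef_pos: [470.9, 229.5, 236.8]
eef_rot: [-0.042, 0.994, -0.099, 0.005]
wrist_force: [-0.1, 0.1, -0.0]
opening: 35.0
```

Request:
jog_arm(plan=[{"dp":[0,0.006,-0.0015],"dr":[0.019,0,0],"claw":0.035},{"dp":[0,0.006,-0.0015],"dr":[0.019,0,0],"claw":0.035},{"dp":[0,0,0],"dr":[0,0,0],"claw":0.035}])

```text
clock: 4.9
eef_pos: [468.7, 215.7, 241.2]
eef_rot: [-0.063, 0.993, -0.099, 0.008]
wrist_force: [-0.5, -0.2, -0.1]
opening: 34.8
```

```bash
python3 - <<'E'
from h import *
p,R,s=pose();print(p,s['wrist_force'],s['joint_pos'].round(2),R.as_matrix()[:,2])
for f in(6,7.5,9,10.5):print(f,wp(f)[0].round(1),wp(f)[1].as_matrix()[:,2].round(3))
b=cam('side','s2')
E
```

```text
[468.71216763 215.67485887 241.21941129] [-0.51725263 -0.18388744 -0.10785185] [0.15 0.25 1.58 0.12 1.27 0.31] [ 0.02942347  0.12362786 -0.99189234]
6 [469.9 227.  233.6] [ 0.015  0.074 -0.997]
7.5 [468.6 220.9 234.6] [ 0.019  0.092 -0.996]
9 [467.4 214.7 235.4] [ 0.022  0.111 -0.994]
10.5 [466.1 208.5 236. ] [ 0.026  0.129 -0.991]
```

View pics/s2.png

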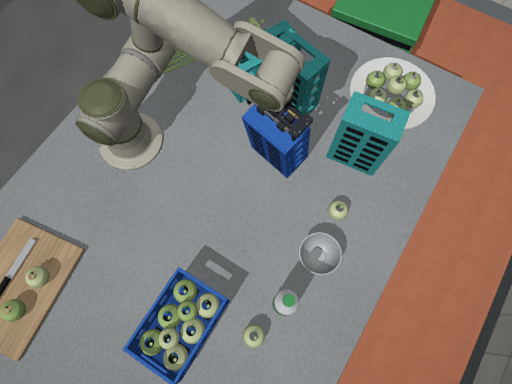

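The crate is leaning, with its foot corner still at (287,176) so no slip. Continuing.

```bash
python3 - <<'E'
from h import *
T=[wp(f,prot=24) for f in np.r_[np.arange(10.5,31,1.25)]]
rows(T)
E
```

```text
[-0.0012, 0.0086, 0.0062] [0.005, -0.005, -0.0] | 11 0.4
[-0.0, 0.0052, -0.0011] [0.016, 0.0, 0.0] | 5 0.9
[-0.0, 0.0052, -0.0011] [0.016, 0.0, 0.0] | 5 0.9
[-0.0, 0.0052, -0.001] [0.016, 0.0, -0.0] | 5 0.9
[-0.0, 0.0052, -0.001] [0.016, 0.0, 0.0] | 5 0.9
[-0.0, 0.0052, -0.001] [0.016, 0.0, -0.0] | 5 0.9
[-0.0, 0.0052, -0.0009] [0.016, -0.0, -0.0] | 5 0.9
[-0.0, 0.0052, -0.0009] [0.016, 0.0, 0.0] | 5 0.9
[-0.0, 0.0052, -0.0009] [0.016, 0.0, -0.0] | 5 0.9
[-0.0, 0.0052, -0.0008] [0.016, -0.0, 0.0] | 5 0.9
[-0.0, 0.0052, -0.0008] [0.016, 0.0, -0.0] | 5 0.9
[-0.0, 0.0052, -0.0008] [0.016, 0.0, -0.0] | 5 0.9
[-0.0, 0.0052, -0.0007] [0.016, 0.0, 0.0] | 5 0.9
[-0.0, 0.0052, -0.0007] [0.016, 0.0, -0.0] | 5 0.9
[-0.0, 0.0052, -0.0007] [0.016, -0.0, 0.0] | 5 0.9
[-0.0, 0.0052, -0.0006] [0.016, 0.0, -0.0] | 5 0.9
[-0.0, 0.0052, -0.0006] [0.016, 0.0, 0.0] | 5 0.9
```

Request:
jog_arm(plan=[{"dp":[-0.001,0.004,0.004],"dr":[0.008,-0.003,0],"claw":0.035},{"dp":[0,0.005,0.001],"dr":[0.012,-0.002,0],"claw":0.035},{"dp":[0,0.005,0],"dr":[0.014,0,0],"claw":0.035},{"dp":[0,0.005,0],"dr":[0.015,0,0],"claw":0.035},{"dp":[0,0.005,0],"dr":[0.015,0,0],"claw":0.035},{"dp":[0,0.005,0],"dr":[0.015,0,0],"claw":0.035}])

```text
clock: 5.45
eef_pos: [462.0, 188.3, 231.4]
eef_rot: [-0.105, 0.99, -0.097, 0.011]
wrist_force: [-0.4, 0.3, 0.4]
opening: 34.6
```

Request:
jog_arm(plan=[{"dp":[0,0.005,0],"dr":[0.015,0,0],"claw":0.035},{"dp":[0,0.005,0],"dr":[0.015,0,0],"claw":0.035},{"dp":[0,0.005,0],"dr":[0.015,0,0],"claw":0.035},{"dp":[0,0.005,0],"dr":[0.015,0,0],"claw":0.035}])

```text
clock: 5.78
eef_pos: [457.4, 167.3, 225.8]
eef_rot: [-0.137, 0.986, -0.097, 0.014]
wrist_force: [-0.2, -1.3, 0.6]
opening: 35.3
```

```bash
cat >> h.py <<'E'
def rep(fs,prot,k=.72):
    p,R,s=pose();z=R.as_matrix()[:,2]; psi=np.degrees(np.arctan2(np.hypot(z[0],z[1]),-z[2]))
    print(p.round(1),'F',s['wrist_force'].round(1),'j',s['joint_pos'].round(2),'psi',psi.round(1),'c',s['clock'])
    # nearest phi: min distance to path at prot
    g=np.arange(0,95,.25); e=[np.linalg.norm(wp(f,prot=prot,k=k)[0]-p) for f in g]; i=int(np.argmin(e)); print('phi~',g[i],'err tool',R.inv().apply(wp(g[i],prot=prot,k=k)[0]-p).round(1))
    if len(fs): rows([wp(f,prot=prot,k=k) for f in fs])
E
python3 - <<'E'
from h import *
rep(np.arange(24,40,1.5),24)
E
```

```text
[457.4 167.3 225.8] F [-0.2 -1.3  0.6] j [-0.04  0.18  1.73  0.29  1.2   0.06] psi 15.9 c 5.7833
phi~ 20.75 err tool [ 0.3 -1.5 -8.1]
[0.0003, 0.0121, -0.0102] [0.024, 0.001, 0.003] | 16 1.4
[-0.0, 0.0063, -0.0009] [0.019, 0.0, 0.0] | 6 1.1
[-0.0, 0.0063, -0.0008] [0.019, -0.0, -0.0] | 6 1.1
[-0.0, 0.0063, -0.0008] [0.019, 0.0, 0.0] | 6 1.1
[-0.0, 0.0063, -0.0007] [0.019, 0.0, 0.0] | 6 1.1
[-0.0, 0.0063, -0.0007] [0.019, 0.0, 0.0] | 6 1.1
[-0.0, 0.0063, -0.0006] [0.019, 0.0, 0.0] | 6 1.1
[-0.0, 0.0063, -0.0006] [0.019, 0.0, -0.0] | 6 1.1
[-0.0, 0.0063, -0.0005] [0.019, -0.0, -0.0] | 6 1.1
[-0.0, 0.0063, -0.0005] [0.019, 0.0, 0.0] | 6 1.1
[-0.0, 0.0063, -0.0004] [0.019, 0.0, -0.0] | 6 1.1
```

Request:
jog_arm(plan=[{"dp":[0,0.005,-0.002],"dr":[0.015,0,0],"claw":0.035},{"dp":[0,0.005,-0.002],"dr":[0.015,0,0],"claw":0.035},{"dp":[0,0.005,-0.002],"dr":[0.015,0,0],"claw":0.035},{"dp":[0,0.005,-0.002],"dr":[0.015,0,0],"claw":0.035}])

```text
clock: 6.12
eef_pos: [452.1, 144.1, 226.3]
eef_rot: [-0.169, 0.981, -0.097, 0.016]
wrist_force: [-0.1, -0.1, -0.9]
opening: 34.9
```

Request:
jog_arm(plan=[{"dp":[0,0.005,-0.002],"dr":[0.015,0,0],"claw":0.035},{"dp":[0,0.005,-0.001],"dr":[0.015,0,0],"claw":0.035},{"dp":[0,0.005,-0.001],"dr":[0.015,0,0],"claw":0.035},{"dp":[0,0.005,-0.001],"dr":[0.015,0,0],"claw":0.035}])

```text
clock: 6.45
eef_pos: [447.2, 121.8, 222.9]
eef_rot: [-0.201, 0.975, -0.096, 0.019]
wrist_force: [-0.7, -0.6, -1.1]
opening: 35.1
```

```bash
python3 - <<'E'
from h import *
rep(np.arange(32,50,1.5),24)
b=cam('side','s3')
E
```

```text
[447.2 121.8 222.9] F [-0.7 -0.6 -1.1] j [-0.21  0.14  1.82  0.43  1.23 -0.17] psi 23.3 c 6.45
phi~ 32.0 err tool [ 1.3 -0.2 -2.1]
[0.0013, -0.0002, -0.0021] [-0.004, 0.001, 0.001] | 3 0.3
[-0.0, 0.0063, -0.0006] [0.019, 0.0, 0.0] | 6 1.1
[-0.0, 0.0063, -0.0006] [0.019, -0.0, 0.0] | 6 1.1
[-0.0, 0.0063, -0.0005] [0.019, 0.0, 0.0] | 6 1.1
[-0.0, 0.0063, -0.0005] [0.019, 0.0, 0.0] | 6 1.1
[-0.0, 0.0063, -0.0004] [0.019, 0.0, -0.0] | 6 1.1
[-0.0, 0.0063, -0.0004] [0.019, -0.0, -0.0] | 6 1.1
[-0.0, 0.0063, -0.0003] [0.019, 0.0, 0.0] | 6 1.1
[-0.0, 0.0063, -0.0003] [0.019, 0.0, -0.0] | 6 1.1
[-0.0, 0.0063, -0.0002] [0.019, 0.0, 0.0] | 6 1.1
[-0.0, 0.0063, -0.0002] [0.019, 0.0, -0.0] | 6 1.1
[-0.0, 0.0063, -0.0001] [0.019, 0.0, 0.0] | 6 1.1
```

View pics/s3.png

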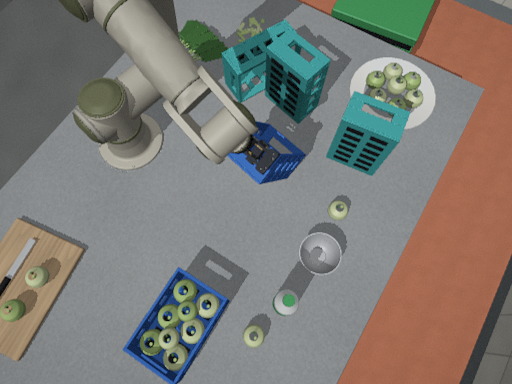

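The crate leans about 32° and is held in the hole, foot still in place.

Request:
jog_arm(plan=[{"dp":[0,0.0055,-0.001],"dr":[0.018,0,0],"claw":0.035},{"dp":[0,0.0055,-0.001],"dr":[0.018,0,0],"claw":0.035},{"dp":[0,0.0055,-0.001],"dr":[0.018,0,0],"claw":0.035},{"dp":[0,0.0055,-0.001],"dr":[0.018,0,0],"claw":0.035},{"dp":[0,0.0055,-0.001],"dr":[0.018,0,0],"claw":0.035},{"dp":[0,0.0055,-0.001],"dr":[0.018,0,0],"claw":0.035}])

```text
clock: 7.0
eef_pos: [439.8, 87.9, 212.5]
eef_rot: [-0.255, 0.962, -0.096, 0.025]
wrist_force: [-0.8, -0.4, -1.6]
opening: 35.0
```

```bash
python3 - <<'E'
from h import *
rep([],24)
E
```

```text
[439.8  87.9 212.5] F [-0.8 -0.4 -1.6] j [-0.36  0.14  1.89  0.54  1.26 -0.37] psi 29.7 c 7.0
phi~ 40.5 err tool [ 1.8 -0.4  0.8]
```

Request:
jog_arm(plan=[{"dp":[0,0.0055,0],"dr":[0.018,0,0],"claw":0.035},{"dp":[0,0.0055,0],"dr":[0.018,0,0],"claw":0.035},{"dp":[0,0.0055,0],"dr":[0.018,0,0],"claw":0.035},{"dp":[0,0.0055,0],"dr":[0.018,0,0],"claw":0.035},{"dp":[0,0.0055,0],"dr":[0.018,0,0],"claw":0.035},{"dp":[0,0.0055,0],"dr":[0.018,0,0],"claw":0.035}])

```text
clock: 7.5
eef_pos: [434.1, 58.0, 194.0]
eef_rot: [-0.308, 0.946, -0.095, 0.033]
wrist_force: [0.3, -1.2, 0.5]
opening: 34.5
```

```bash
python3 - <<'E'
from h import *
rep([50,51.5],24)
E
```

```text
[434.1  58.  194. ] F [ 0.3 -1.2  0.5] j [-0.49  0.18  1.94  0.63  1.29 -0.55] psi 36.1 c 7.5
phi~ 49.0 err tool [ 1.4 -0.2 -0.1]
[0.0014, 0.0041, -0.0002] [-0.002, -0.004, 0.001] | 4 0.2
[-0.0, 0.0063, -0.0] [0.019, 0.0, 0.0] | 6 1.1
```

Request:
jog_arm(plan=[{"dp":[0,0.0055,0],"dr":[0.018,0,0],"claw":0.035},{"dp":[0,0.0055,0],"dr":[0.018,0,0],"claw":0.035},{"dp":[0,0.0055,0],"dr":[0.018,0,0],"claw":0.035},{"dp":[0,0.0055,0],"dr":[0.018,0,0],"claw":0.035},{"dp":[0,0.0055,0],"dr":[0.018,0,0],"claw":0.035},{"dp":[0,0.0055,0],"dr":[0.018,0,0],"claw":0.035}])

```text
clock: 8.0
eef_pos: [428.5, 30.4, 171.9]
eef_rot: [-0.36, 0.928, -0.093, 0.039]
wrist_force: [-0.2, -1.1, -2.3]
opening: 35.2
```

```bash
python3 - <<'E'
from h import *
rep([60,61.5],24)
b=cam('side','s4')
E
```

```text
[428.5  30.4 171.9] F [-0.2 -1.1 -2.3] j [-0.61  0.25  1.98  0.69  1.33 -0.73] psi 42.4 c 8.0
phi~ 57.5 err tool [ 1.4 -0.2  0.1]
[0.0014, 0.0103, 0.0004] [0.014, -0.007, 0.001] | 10 0.9
[-0.0, 0.0063, 0.0003] [0.019, -0.0, 0.0] | 6 1.1
```

View pics/s4.png

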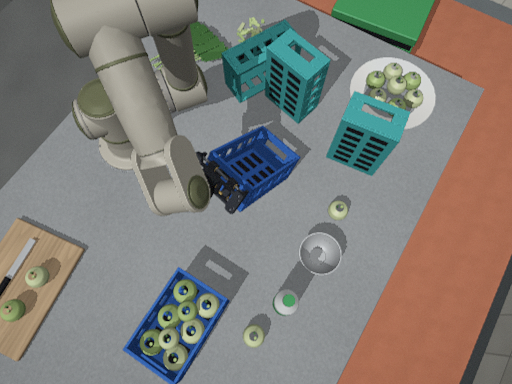

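The crate is at about 58° and still resting on the fingers in its hole.

Request:
jog_arm(plan=[{"dp":[0,0.0055,0],"dr":[0.018,0,0],"claw":0.035},{"dp":[0,0.0055,0],"dr":[0.018,0,0],"claw":0.035},{"dp":[0,0.0055,0],"dr":[0.018,0,0],"claw":0.035},{"dp":[0,0.0055,0],"dr":[0.018,0,0],"claw":0.035},{"dp":[0,0.0055,0],"dr":[0.018,0,0],"claw":0.035},{"dp":[0,0.0055,0],"dr":[0.018,0,0],"claw":0.035}])

```text
clock: 8.55
eef_pos: [423.3, 6.1, 146.5]
eef_rot: [-0.411, 0.906, -0.091, 0.045]
wrist_force: [0.3, 0.4, -1.7]
opening: 35.2
```

Request:
jog_arm(plan=[{"dp":[0,0.0055,0],"dr":[0.018,0,0],"claw":0.035},{"dp":[0,0.0055,0],"dr":[0.018,0,0],"claw":0.035},{"dp":[0,0.005,0],"dr":[0.018,0,0],"claw":0.035},{"dp":[0,0.005,0],"dr":[0.018,0,0],"claw":0.035}])

```text
clock: 8.88
eef_pos: [420.5, -8.4, 128.6]
eef_rot: [-0.446, 0.889, -0.09, 0.048]
wrist_force: [0.2, -0.0, -3.0]
opening: 35.1
```

```bash
python3 - <<'E'
from h import *
rep([75,78,80,82,84,86,88,90,91,92],24)
E
```

```text
[420.5  -8.4 128.6] F [ 0.2 -0.  -3. ] j [-0.76  0.43  2.    0.76  1.4  -0.97] psi 53.3 c 8.8833
phi~ 71.5 err tool [1.5 0.1 2.6]
[0.0015, 0.0148, 0.004] [0.012, -0.008, 0.002] | 15 0.8
[-0.0, 0.0125, 0.0018] [0.038, 0.0, 0.0] | 13 2.2
[-0.0, 0.0083, 0.0013] [0.025, -0.0, 0.0] | 8 1.4
[-0.0, 0.0083, 0.0013] [0.025, 0.0, 0.0] | 8 1.4
[-0.0, 0.0083, 0.0014] [0.025, -0.0, -0.0] | 8 1.4
[-0.0, 0.0083, 0.0015] [0.025, -0.0, -0.0] | 8 1.4
[-0.0, 0.0083, 0.0016] [0.025, 0.0, 0.0] | 8 1.4
[-0.0, 0.0083, 0.0017] [0.025, 0.0, -0.0] | 8 1.4
[-0.0, 0.0041, 0.0009] [0.013, -0.0, 0.0] | 4 0.7
[-0.0, 0.0041, 0.0009] [0.013, 0.0, -0.0] | 4 0.7
```

Request:
jog_arm(plan=[{"dp":[0,0.0055,0.0015],"dr":[0.016,0,0],"claw":0.035},{"dp":[0,0.0055,0.0015],"dr":[0.016,0,0],"claw":0.035},{"dp":[0,0.005,0.0015],"dr":[0.016,0,0],"claw":0.035},{"dp":[0,0.005,0.0015],"dr":[0.016,0,0],"claw":0.035},{"dp":[0,0.005,0.0015],"dr":[0.016,0,0],"claw":0.035},{"dp":[0,0.005,0.0015],"dr":[0.016,0,0],"claw":0.035}])

```text
clock: 9.38
eef_pos: [419.3, -20.9, 94.8]
eef_rot: [-0.492, 0.865, -0.087, 0.055]
wrist_force: [-0.6, -3.2, -2.0]
opening: 35.5
```

Request:
jog_arm(plan=[{"dp":[0,0.005,0.0015],"dr":[0.016,0,0],"claw":0.035},{"dp":[0,0.005,0.0015],"dr":[0.016,0,0],"claw":0.035},{"dp":[0,0.0045,0.001],"dr":[0.014,0,0],"claw":0.035}])

```text
clock: 9.63
eef_pos: [418.7, -24.9, 78.4]
eef_rot: [-0.514, 0.852, -0.086, 0.057]
wrist_force: [0.3, -2.3, -1.4]
opening: 35.1
```

```bash
python3 - <<'E'
from h import *
rep([85,86,87,88,89,90,91,92],24)
E
```

```text
[418.7 -24.9  78.4] F [ 0.3 -2.3 -1.4] j [-0.84  0.63  1.98  0.81  1.43 -1.15] psi 62.3 c 9.6333
phi~ 84.0 err tool [ 0.1  0.9 -5.1]
[0.0001, 0.0051, -0.0045] [-0.018, -0.011, 0.004] | 7 1.2
[-0.0, 0.0041, 0.0007] [0.013, 0.0, 0.0] | 4 0.7
[-0.0, 0.0041, 0.0008] [0.013, 0.0, 0.0] | 4 0.7
[-0.0, 0.0041, 0.0008] [0.013, 0.0, 0.0] | 4 0.7
[-0.0, 0.0041, 0.0008] [0.013, -0.0, 0.0] | 4 0.7
[-0.0, 0.0041, 0.0008] [0.013, -0.0, 0.0] | 4 0.7
[-0.0, 0.0041, 0.0009] [0.013, -0.0, 0.0] | 4 0.7
[-0.0, 0.0041, 0.0009] [0.013, 0.0, -0.0] | 4 0.7
```

Request:
jog_arm(plan=[{"dp":[0,0.004,0],"dr":[0.008,0,0],"claw":0.035},{"dp":[0,0.004,0],"dr":[0.008,0,0],"claw":0.035},{"dp":[0,0.004,0],"dr":[0.01,0,0],"claw":0.035},{"dp":[0,0.004,0],"dr":[0.01,0,0],"claw":0.035}])

```text
clock: 9.97
eef_pos: [416.8, -31.8, 62.2]
eef_rot: [-0.532, 0.841, -0.085, 0.058]
wrist_force: [-0.3, 0.8, -2.3]
opening: 35.2
```

Request:
jog_arm(plan=[{"dp":[0,0.004,0],"dr":[0.01,0,0],"claw":0.035},{"dp":[0,0.004,0],"dr":[0.01,0,0],"claw":0.035}])

```text
clock: 10.13
eef_pos: [416.1, -34.9, 55.2]
eef_rot: [-0.542, 0.834, -0.084, 0.059]
wrist_force: [2.5, 8.0, 30.8]
opening: 34.9
```

```bash
python3 - <<'E'
from h import *
rep([90],24)
b=cam('side','s5');cv2.imwrite('pics/s5c.png',cv2.resize(b['image'][100:260,140:340,::-1],None,fx=3.5,fy=3.5))
E
```

```text
[416.1 -34.9  55.2] F [ 2.5  8.  30.8] j [-0.87  0.73  1.95  0.81  1.46 -1.22] psi 66.1 c 10.1333
phi~ 90.0 err tool [ 0.6  0.3 -2.1]
[0.0006, 0.0003, -0.0021] [-0.023, -0.009, 0.004] | 2 1.4
```

View pics/s5c.png

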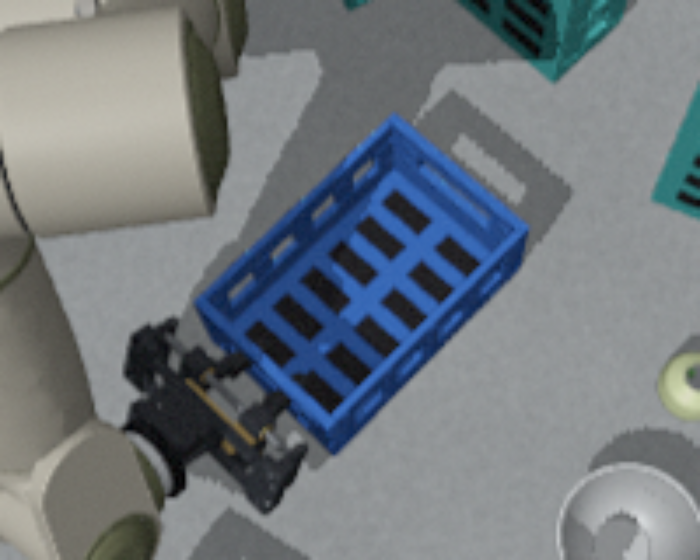

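The crate lies flat, open side up, with the fingers still in the hole. There is 31 N of upward contact force at the wrist, so I relieve that and then withdraw along the tool axis.

Request:
jog_arm(plan=[{"dp":[0,-0.003,-0.002],"dr":[0,0,0],"claw":0.035},{"dp":[0,0,0],"dr":[0,0,0],"claw":0.035}])

```text
clock: 10.35
eef_pos: [416.0, -35.4, 59.4]
eef_rot: [-0.545, 0.832, -0.084, 0.059]
wrist_force: [-0.1, 0.6, -0.7]
opening: 34.8
```

Free of load. Withdrawing.

Request:
jog_arm(plan=[{"dp":[0,0,-0.008],"dr":[0,0,0],"claw":0.035},{"dp":[0,0,-0.012],"dr":[0,0,0],"claw":0.035},{"dp":[0,0,-0.015],"dr":[0,0,0],"claw":0.035},{"dp":[0,0,-0.02],"dr":[0,0,0],"claw":0.035}])

```text
clock: 10.68
eef_pos: [404.2, -85.9, 82.1]
eef_rot: [-0.546, 0.831, -0.083, 0.057]
wrist_force: [-0.4, -0.0, -0.5]
opening: 35.1
```

Request:
jog_arm(plan=[{"dp":[0,0,-0.025],"dr":[0,0,0],"claw":0.035},{"dp":[0,-0.01,-0.025],"dr":[-0.03,0,0],"claw":0.035},{"dp":[0,-0.02,-0.02],"dr":[-0.06,0,0],"claw":0.035},{"dp":[0,-0.02,-0.02],"dr":[-0.06,0,0],"claw":0.035}])

```text
clock: 11.02
eef_pos: [388.8, -152.1, 166.1]
eef_rot: [-0.482, 0.87, -0.091, 0.049]
wrist_force: [1.2, -1.3, -0.1]
opening: 35.0
```

```bash
python3 - <<'E'
from h import *
p,R,s=pose();print(p,s['wrist_force'],s['joint_pos'].round(2))
for n in('top','side'):
    d=cam(n,n+'6')
    hsv=cv2.cvtColor(d['image'],cv2.COLOR_RGB2HSV)
    m=cv2.inRange(hsv,(108,120,50),(125,255,255)); m=cv2.morphologyEx(m,cv2.MORPH_CLOSE,np.ones((3,3)))
    for c in cv2.findContours(m,cv2.RETR_EXTERNAL,cv2.CHAIN_APPROX_NONE)[0]:
        if cv2.contourArea(c)<300: continue
        h=cv2.convexHull(c); q=cv2.approxPolyDP(h,2.5,True)[:,0]
        print(n,cv2.contourArea(c))
        for v in q: print('  ',v,*[onz(d,*v,z) for z in(0,105)])
E
```

```text
[ 388.81986952 -152.11843794  166.09725996] [ 1.17377823 -1.30410569 -0.08809115] [-1.04  0.5   1.79  0.61  1.7  -1.03]
top 2908.0
   [210 231] [387.5 223.3] [376.3 207.5]
   [219 184] [562.6 188.9] [538.9 175.5]
   [291 196] [508.2 -77.8] [488.4 -72.2]
   [290 204] [478.3 -72.9] [460.6 -67.7]
   [260 240] [349.4  41.2] [340.9  38.3]
top 977.0
   [426 207] [ 451.5 -566.3] [ 435.7 -526. ]
   [416 210] [ 441.6 -529.2] [ 426.5 -491.5]
   [346 193] [ 512.8 -280.6] [ 492.7 -260.6]
   [344 175] [ 581.2 -277.8] [ 556.2 -258. ]
   [347 164] [ 623.1 -291.7] [ 595.1 -270.9]
   [421 161] [ 625. -566.] [ 596.9 -525.7]
side 6280.0
   [180 268] [ 412.9 -271.2] [ 438.3 -271.5]
   [228 302] [ 598.1 -275.9] [ 607.1 -275.8]
   [177 383] [ 597.4 -539.5] [ 606.5 -516.1]
   [169 383] [ 578.  -551.8] [ 588.8 -527.4]
   [123 348] [ 407.7 -550.1] [ 433.5 -525.8]
side 4736.5
   [253 133] [353.3 255. ] [383.9 208.2]
   [290 167] [532.2 211.5] [547.  168.5]
   [287 177] [542.3 174. ] [556.2 134.4]
   [235 229] [491.1 -73.3] [509.5 -91.1]
   [200 196] [328.9 -41. ] [361.6 -61.6]
   [196 185] [294.6 -15.8] [330.4 -38.7]
```

```bash
python3 - <<'E'
from h import *
from scipy.spatial.transform import Slerp
p,R,s=pose(); 
G=np.array([460.6,185,0]); E=down(78.3)
sl=Slerp([0,1],Ro.concatenate([R,E]));n=21
print('angle',np.degrees((R.inv()*E).magnitude()))
W=np.array([p,[400,-130,250],[430,0,280],[*G[:2],190]]);L=np.r_[0,np.cumsum(np.linalg.norm(np.diff(W,axis=0),axis=1))]
print(L)
T=[(np.array([np.interp(L[-1]*i/n,L,W[:,k]) for k in range(3)]),sl(i/n)) for i in range(1,n+1)]
rows(T)
E
```

```text
angle 103.4041238139962
[  0.          85.17670379 221.9246471  429.91830085]
[0.0013, -0.0197, -0.0055] [-0.037, -0.038, -0.068] | 20 4.9
[0.0024, -0.0193, -0.0063] [-0.037, -0.038, -0.068] | 20 4.9
[0.0035, -0.0189, -0.0071] [-0.037, -0.038, -0.068] | 20 4.9
[0.0044, -0.0183, -0.0079] [-0.037, -0.038, -0.068] | 20 4.9
[0.0063, -0.0159, 0.0084] [-0.037, -0.038, -0.068] | 19 4.9
[0.008, -0.0154, 0.0108] [-0.037, -0.038, -0.068] | 20 4.9
[0.0094, -0.0152, 0.0099] [-0.037, -0.038, -0.068] | 20 4.9
[0.0108, -0.0149, 0.009] [-0.037, -0.038, -0.068] | 20 4.9
[0.0121, -0.0144, 0.008] [-0.037, -0.038, -0.068] | 20 4.9
[0.0134, -0.0138, 0.007] [-0.037, -0.038, -0.068] | 20 4.9
[0.0138, -0.0121, 0.0077] [-0.037, -0.038, -0.068] | 20 4.9
[0.0109, -0.0064, 0.0161] [-0.037, -0.038, -0.068] | 20 4.9
[0.0119, -0.0062, 0.0155] [-0.037, -0.038, -0.068] | 20 4.9
[0.0129, -0.0059, 0.0148] [-0.037, -0.038, -0.068] | 20 4.9
[0.0138, -0.0056, 0.0141] [-0.037, -0.038, -0.068] | 20 4.9
[0.0147, -0.0051, 0.0133] [-0.037, -0.038, -0.068] | 20 4.9
[0.0155, -0.0046, 0.0126] [-0.037, -0.038, -0.068] | 20 4.9
[0.0162, -0.0039, 0.0118] [-0.037, -0.038, -0.068] | 20 4.9
[0.0169, -0.0032, 0.0111] [-0.037, -0.038, -0.068] | 20 4.9
[0.0175, -0.0025, 0.0103] [-0.037, -0.038, -0.068] | 20 4.9
[0.018, -0.0016, 0.0096] [-0.037, -0.038, -0.068] | 20 4.9
```

Request:
jog_arm(plan=[{"dp":[0.001,-0.02,-0.0055],"dr":[-0.037,-0.038,-0.068],"claw":0.05},{"dp":[0.0025,-0.019,-0.0065],"dr":[-0.037,-0.038,-0.068],"claw":0.05},{"dp":[0.0035,-0.019,-0.007],"dr":[-0.037,-0.038,-0.068],"claw":0.05},{"dp":[0.0045,-0.018,-0.008],"dr":[-0.037,-0.038,-0.068],"claw":0.05},{"dp":[0.006,-0.016,0.006],"dr":[-0.037,-0.038,-0.068],"claw":0.05},{"dp":[0.008,-0.0155,0.009],"dr":[-0.037,-0.038,-0.068],"claw":0.05},{"dp":[0.0095,-0.015,0.009],"dr":[-0.037,-0.038,-0.068],"claw":0.05}])

```text
clock: 11.7
eef_pos: [409.6, -82.8, 268.5]
eef_rot: [-0.342, 0.922, 0.18, 0.035]
wrist_force: [1.4, -0.5, 0.3]
opening: 49.8
```

Request:
jog_arm(plan=[{"dp":[0.011,-0.015,0.009],"dr":[-0.037,-0.038,-0.068],"claw":0.05},{"dp":[0.012,-0.0145,0.008],"dr":[-0.037,-0.038,-0.068],"claw":0.05},{"dp":[0.0135,-0.014,0.007],"dr":[-0.037,-0.038,-0.068],"claw":0.05},{"dp":[0.014,-0.012,0.0077],"dr":[-0.037,-0.038,-0.068],"claw":0.05},{"dp":[0.011,-0.0065,0.014],"dr":[-0.037,-0.038,-0.068],"claw":0.05},{"dp":[0.012,-0.006,0.014],"dr":[-0.037,-0.038,-0.068],"claw":0.05},{"dp":[0.013,-0.006,0.014],"dr":[-0.037,-0.038,-0.068],"claw":0.05}])

```text
clock: 12.28
eef_pos: [435.6, 50.4, 260.4]
eef_rot: [-0.168, 0.883, 0.438, 0.015]
wrist_force: [0.3, -0.3, 0.2]
opening: 50.0
```

```bash
python3 - <<'E'
from h import *
from scipy.spatial.transform import Slerp
p,R,s=pose(); print(p,s['wrist_force'].round(1),s['joint_pos'].round(2))
E=down(78.3); g=np.array([460.6,185,190])
n=7;sl=Slerp([0,1],Ro.concatenate([R,E]))
rows([(p+(g-p)*i/n,sl(i/n)) for i in range(1,n+1)])
E
```

```text
[435.58858409  50.44818224 260.38508253] [ 0.3 -0.3  0.2] [-0.31  0.18  1.65  0.26  1.53 -1.27]
[0.0152, -0.0051, 0.015] [-0.035, -0.034, -0.063] | 22 4.6
[0.016, -0.0046, 0.0143] [-0.035, -0.034, -0.063] | 22 4.6
[0.0168, -0.0041, 0.0136] [-0.035, -0.034, -0.063] | 22 4.6
[0.0175, -0.0035, 0.0129] [-0.035, -0.034, -0.063] | 22 4.6
[0.0181, -0.0028, 0.0122] [-0.035, -0.034, -0.063] | 22 4.6
[0.0187, -0.0021, 0.0114] [-0.035, -0.034, -0.063] | 22 4.6
[0.0191, -0.0013, 0.0107] [-0.035, -0.034, -0.063] | 22 4.6
```

Request:
jog_arm(plan=[{"dp":[0.015,-0.005,0.015],"dr":[-0.035,-0.034,-0.063],"claw":0.05},{"dp":[0.016,-0.0045,0.014],"dr":[-0.035,-0.034,-0.063],"claw":0.05},{"dp":[0.017,-0.004,0.0135],"dr":[-0.035,-0.034,-0.063],"claw":0.05},{"dp":[0.0175,-0.0035,0.013],"dr":[-0.035,-0.034,-0.063],"claw":0.05},{"dp":[0.018,-0.003,0.012],"dr":[-0.035,-0.034,-0.063],"claw":0.05},{"dp":[0.017,-0.002,0.008],"dr":[-0.03,-0.032,-0.06],"claw":0.05},{"dp":[0.012,-0.001,0.004],"dr":[-0.028,-0.03,-0.055],"claw":0.05},{"dp":[0,0,0],"dr":[0,0,0],"claw":0.05}])

```text
clock: 12.95
eef_pos: [456.9, 180.6, 191.8]
eef_rot: [0.0, 0.77, 0.639, -0.007]
wrist_force: [1.8, 0.5, 0.1]
opening: 49.9
```

```bash
python3 - <<'E'
from h import *
w=cam('wrist','w7');p,R,s=pose(); print(p,s['joint_pos'].round(2),'z',R.as_matrix()[:,2].round(3),'x',R.as_matrix()[:,0].round(3))
rows([([460.6,185,175],down(78.3))])
print(proj(w,[460.6,185,105]),proj(w,[379,208,105]),proj(w,[543,172,105]))
E
```

```text
[457.01299052 179.63308955 192.02175101] [ 0.14  0.29  1.66 -0.01  1.21 -1.24] z [-0.012 -0.008 -1.   ] x [ 0.188  0.982 -0.011]
[0.0061, 0.0027, 0.0169] [-0.01, 0.011, 0.015] | 18 1.2
[261.3 198.2] [273.5  77.8] [263.6 296.1]
```

View pics/w7.png

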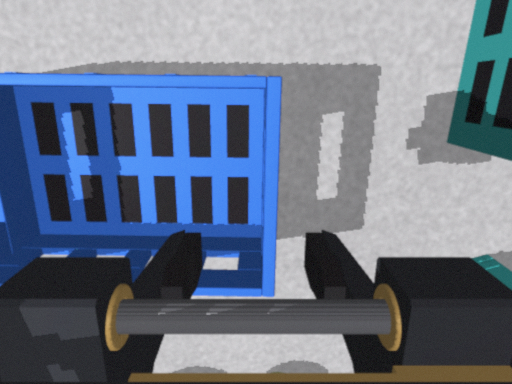

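The wrist view shows the end wall's rim as the band at columns 267–281 (row 77) to 262–274 (row 295), between the open fingers.

```bash
python3 - <<'E'
from h import *
w=cam('wrist');p,R,s=pose()
o1,o2=onz(w,281,77,105),onz(w,274.5,296,105); i1,i2=onz(w,266.5,85,105),onz(w,262,288,105)
print(o1,o2,i1,i2,np.linalg.norm(o1-o2),np.degrees(np.arctan2(*(o2-o1)[::-1])))
d=(o2-o1)/np.linalg.norm(o2-o1); n=np.array([d[1],-d[0]]); n*=np.sign(n@[0,-1]); c=(o1+o2)/2+5*n; print('wall mid',c,'thick',(o1-i1)@-n)
yaw=np.degrees(np.arctan2(-n[1],-n[0]));print(yaw)
rows([([*c,190],down(yaw)),([*c,74],down(yaw))])
E
```

```text
[379.5 212.4] [544.6 179.6] [382.7 202. ] [535.5 170.9] 168.32661702772978 -11.236502061626064
wall mid [461.0757037  191.09584393] thick 9.57709498631717
78.76349793837394
[0.0128, 0.0013, 0.0024] [-0.01, 0.01, 0.005] | 13 0.8
[0.0, 0.0, 0.116] [0.0, 0.0, 0.0] | 116 0.0
```

Request:
jog_arm(plan=[{"dp":[0.012,0.001,0.002],"dr":[-0.01,0.01,0.005],"claw":0.05},{"dp":[0,0,0],"dr":[0,0,0],"claw":0.05},{"dp":[0,0,0.03],"dr":[0,0,0],"claw":0.05},{"dp":[0,0,0.03],"dr":[0,0,0],"claw":0.05},{"dp":[0,0,0],"dr":[0,0,0],"claw":0.05}])

```text
clock: 13.47
eef_pos: [463.7, 187.7, 130.6]
eef_rot: [0.0, 0.777, 0.63, 0.003]
wrist_force: [-0.3, 0.3, -1.4]
opening: 50.2
```

```bash
python3 - <<'E'
from h import *
p,R,s=pose();print(p,s['wrist_force'].round(1))
rows([([461.1,191.1,74],down(78.8))])
E
```

```text
[463.66906086 187.68803308 130.61396853] [-0.3  0.3 -1.4]
[0.0025, -0.0035, 0.0566] [0.004, -0.005, -0.012] | 57 0.8
```

Request:
jog_arm(plan=[{"dp":[0.0025,-0.003,0.02],"dr":[0.004,-0.005,-0.012],"claw":0.05},{"dp":[0,0,0.02],"dr":[0,0,0],"claw":0.05},{"dp":[0,0,0.012],"dr":[0,0,0],"claw":0.05},{"dp":[0,0,0],"dr":[0,0,0],"claw":0.05}])

```text
clock: 13.8
eef_pos: [464.0, 188.8, 81.0]
eef_rot: [0.001, 0.775, 0.632, 0.001]
wrist_force: [-0.2, -0.2, 0.3]
opening: 49.9
```

Request:
jog_arm(plan=[{"dp":[0,0,0],"dr":[0,0,0],"claw":0.025},{"dp":[0,0,0],"dr":[0,0,0],"claw":0.005},{"dp":[0,0,0],"dr":[0,0,0],"claw":0.005},{"dp":[0,0,0],"dr":[0,0,0],"claw":0.005},{"dp":[0,0,0],"dr":[0,0,0],"claw":0.005},{"dp":[0,0,0],"dr":[0,0,0],"claw":0.005}])

```text
clock: 14.3
eef_pos: [467.3, 188.2, 87.2]
eef_rot: [0.002, 0.776, 0.631, 0.005]
wrist_force: [-0.4, 1.8, -1.8]
opening: 12.0
```

```bash
python3 - <<'E'
from h import *
p,R,s=pose();M=R.as_matrix();print(p,s['wrist_force'].round(1),s['opening'],M.round(3).tolist(),s['joint_pos'].round(2))
print('yaw',np.degrees(np.arctan2(M[1,0],M[0,0])))
a=cam('top');b=cam('side')
for d,n in((a,'top8'),(b,'side8')):cv2.imwrite(f'pics/{n}.png',d['image'][:,:,::-1])
A=cv2.resize(a['image'][145:255,180:440,::-1],None,fx=3,fy=3);B=cv2.resize(b['image'][255:384,110:240,::-1],None,fx=2,fy=2)
C=np.zeros((330+258,780,3),np.uint8);C[:330]=A;C[330:,:260]=B;cv2.imwrite('pics/c8.png',C)
E
```

```text
[467.25255856 188.2164791   87.22685516] [-0.4  1.8 -1.8] 11.960720124212765 [[0.204, 0.979, 0.011], [0.979, -0.204, 0.003], [0.005, 0.01, -1.0]] [ 0.15  0.44  1.75  0.    0.94 -1.22]
yaw 78.24830518404538
```

View pics/c8.png

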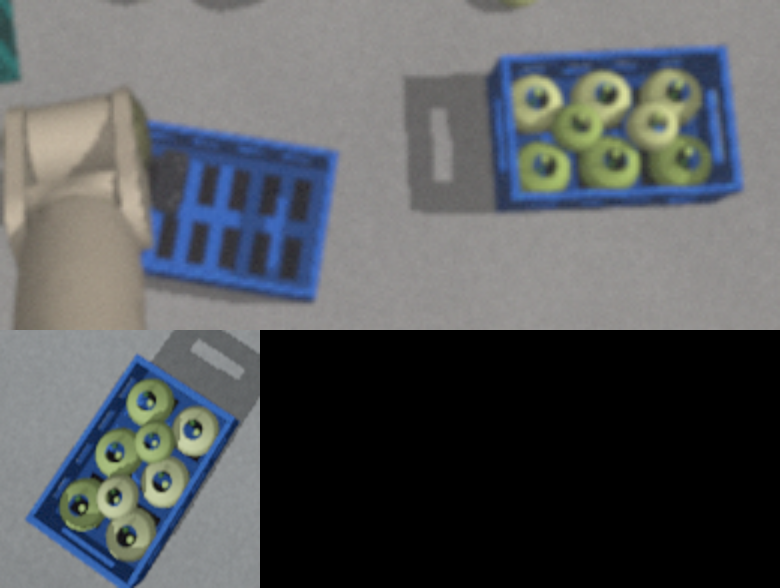

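The wall is gripped (opening 12 mm) and the crate lies flat. The full crate's rim corners are readable in both crops.

```bash
python3 - <<'E'
from h import *
a=cam('top');b=cam('side')
P=[[onz(a,x/3+180,y/3+145,105) for x,y in((514,200),(500,57),(727,47),(741,188))],
   [onz(b,x/2+110,(y-330)/2+255,105) for x,y in((137,357),(236,420),(130,585),(28,518))]]
for Q in P:
    Q=np.array(Q);print(Q.tolist(),[np.linalg.norm(Q[i]-Q[(i+1)%4]).round() for i in range(4)],'centre',Q.mean(0),'end mid',(Q[0]+Q[1])/2)
    print('long axis ang',[np.degrees(np.arctan2(*(Q[i]-Q[j])[::-1])).round(2) for i,j in((0,3),(1,2))],'ends',[np.degrees(np.arctan2(*(Q[i]-Q[j])[::-1])).round(2) for i,j in((1,0),(2,3))])
E
ls .
```

```text
[[427.7, -274.2], [595.1, -269.8], [597.9, -530.4], [433.3, -529.1]] [np.float64(167.0), np.float64(261.0), np.float64(165.0), np.float64(255.0)] centre [ 513.5   -400.875] end mid [ 511.4 -272. ]
long axis ang [np.float64(91.26), np.float64(90.62)] ends [np.float64(1.51), np.float64(-0.45)]
[[435.4, -275.0], [604.1, -271.4], [601.3, -518.0], [437.3, -526.3]] [np.float64(169.0), np.float64(247.0), np.float64(164.0), np.float64(251.0)] centre [ 519.525 -397.675] end mid [ 519.75 -273.2 ]
long axis ang [np.float64(90.43), np.float64(89.35)] ends [np.float64(1.22), np.float64(2.9)]
h.py
pics
```

```bash
python3 - <<'E'
from h import *
p,R,s=pose();M=R.as_matrix();print(p,s['wrist_force'].round(1))
g=np.array([518.5,25,86]);n=18;y0=np.degrees(np.arctan2(M[1,0],M[0,0]))
rows([(p+(g-p)*i/n,down(y0+(90.8-y0)*i/n)) for i in range(1,n+1)])
E
```

```text
[467.27974857 188.22945121  87.16525698] [0.1 0.7 4.7]
[-0.0083, 0.0046, 0.0001] [0.01, -0.004, -0.012] | 10 0.9
[-0.0084, 0.0045, 0.0001] [0.0, 0.0, -0.012] | 10 0.7
[-0.0084, 0.0044, 0.0001] [0.0, 0.0, -0.012] | 10 0.7
[-0.0085, 0.0043, 0.0001] [0.0, 0.0, -0.012] | 10 0.7
[-0.0085, 0.0042, 0.0001] [0.0, 0.0, -0.012] | 10 0.7
[-0.0086, 0.0041, 0.0001] [0.0, 0.0, -0.012] | 10 0.7
[-0.0086, 0.004, 0.0001] [0.0, 0.0, -0.012] | 10 0.7
[-0.0087, 0.0039, 0.0001] [0.0, 0.0, -0.012] | 10 0.7
[-0.0087, 0.0038, 0.0001] [0.0, 0.0, -0.012] | 10 0.7
[-0.0088, 0.0037, 0.0001] [0.0, 0.0, -0.012] | 10 0.7
[-0.0088, 0.0036, 0.0001] [0.0, 0.0, -0.012] | 10 0.7
[-0.0088, 0.0035, 0.0001] [0.0, 0.0, -0.012] | 10 0.7
[-0.0089, 0.0034, 0.0001] [0.0, 0.0, -0.012] | 10 0.7
[-0.0089, 0.0033, 0.0001] [0.0, 0.0, -0.012] | 10 0.7
[-0.009, 0.0032, 0.0001] [0.0, 0.0, -0.012] | 10 0.7
[-0.009, 0.003, 0.0001] [0.0, 0.0, -0.012] | 10 0.7
[-0.009, 0.0029, 0.0001] [0.0, 0.0, -0.012] | 10 0.7
[-0.0091, 0.0028, 0.0001] [0.0, 0.0, -0.012] | 10 0.7
```

Request:
jog_arm(plan=[{"dp":[-0.006,0.003,0],"dr":[0,0,-0.006],"claw":0.005},{"dp":[-0.0085,0.0045,0],"dr":[0,0,-0.012],"claw":0.005},{"dp":[-0.0085,0.0045,0],"dr":[0,0,-0.012],"claw":0.005},{"dp":[-0.0085,0.0045,0],"dr":[0,0,-0.012],"claw":0.005}])

```text
clock: 14.83
eef_pos: [476.5, 154.9, 87.2]
eef_rot: [0.0, 0.762, 0.648, 0.005]
wrist_force: [-1.5, 3.9, 3.2]
opening: 9.8
```

Request:
jog_arm(plan=[{"dp":[-0.0085,0.0042,0],"dr":[0,0,-0.012],"claw":0.005},{"dp":[-0.0085,0.0041,0],"dr":[0,0,-0.012],"claw":0.005},{"dp":[-0.0085,0.004,0],"dr":[0,0,-0.012],"claw":0.005},{"dp":[-0.0085,0.0039,0],"dr":[0,0,-0.012],"claw":0.005}])

```text
clock: 15.17
eef_pos: [487.0, 117.7, 87.1]
eef_rot: [-0.002, 0.746, 0.666, 0.005]
wrist_force: [-2.2, 5.1, 3.9]
opening: 10.1
```

```bash
python3 - <<'E'
from h import *
p,R,s=pose();M=R.as_matrix();y0=np.degrees(np.arctan2(M[1,0],M[0,0]));print(p,s['wrist_force'].round(1),s['opening'],y0,M[:,2].round(3))
g=np.array([518.5,25,86]);n=9
rows([(p+(g-p)*i/n,down(y0+(90.8-y0)*i/n)) for i in range(1,n+1)])
E
```

```text
[486.98648094 117.70243205  87.14073366] [-2.2  5.1  3.9] 10.069953586225159 83.52227477749801 [ 0.005  0.01  -1.   ]
[-0.0098, 0.0046, 0.0] [0.004, -0.01, -0.014] | 11 1.0
[-0.0099, 0.0045, 0.0001] [0.0, 0.0, -0.014] | 11 0.8
[-0.01, 0.0044, 0.0001] [0.0, 0.0, -0.014] | 11 0.8
[-0.01, 0.0042, 0.0001] [0.0, 0.0, -0.014] | 11 0.8
[-0.0101, 0.0041, 0.0001] [0.0, 0.0, -0.014] | 11 0.8
[-0.0101, 0.0039, 0.0001] [0.0, 0.0, -0.014] | 11 0.8
[-0.0102, 0.0038, 0.0001] [0.0, 0.0, -0.014] | 11 0.8
[-0.0102, 0.0036, 0.0001] [0.0, 0.0, -0.014] | 11 0.8
[-0.0103, 0.0035, 0.0001] [0.0, 0.0, -0.014] | 11 0.8
```

Sliding well, at about 5 N. Continuing.

Request:
jog_arm(plan=[{"dp":[-0.0095,0.0046,0],"dr":[0,0,-0.013],"claw":0.005},{"dp":[-0.0095,0.0045,0],"dr":[0,0,-0.013],"claw":0.005},{"dp":[-0.0095,0.0044,0],"dr":[0,0,-0.013],"claw":0.005},{"dp":[-0.0095,0.0042,0],"dr":[0,0,-0.013],"claw":0.005}])

```text
clock: 15.5
eef_pos: [500.1, 77.1, 87.2]
eef_rot: [-0.005, 0.728, 0.685, 0.005]
wrist_force: [-2.4, 6.0, 4.8]
opening: 9.8
```

Request:
jog_arm(plan=[{"dp":[-0.0095,0.004,0],"dr":[0,0,-0.013],"claw":0.005},{"dp":[-0.009,0.004,0],"dr":[0,0,-0.013],"claw":0.005},{"dp":[-0.007,0.0035,0],"dr":[0,0,-0.012],"claw":0.005},{"dp":[-0.004,0.002,0],"dr":[0,0,-0.006],"claw":0.005}])

```text
clock: 15.83
eef_pos: [511.4, 45.3, 87.2]
eef_rot: [-0.007, 0.713, 0.701, 0.006]
wrist_force: [-3.6, 5.7, 6.5]
opening: 10.0
```

```bash
python3 - <<'E'
from h import *
p,R,s=pose();M=R.as_matrix();y0=np.degrees(np.arctan2(M[1,0],M[0,0]));print(p,s['wrist_force'].round(1),s['opening'],y0,M[:,2].round(3))
a=cam('top','top9');b=cam('side','side9')
A=cv2.resize(a['image'][150:230,230:430,::-1],None,fx=3.5,fy=3.5,interpolation=cv2.INTER_CUBIC);B=cv2.resize(b['image'][170:384,120:280,::-1],None,fx=1.5,fy=1.5)
cv2.imwrite('pics/c9.png',np.vstack([A,np.hstack([B,np.zeros((321,460,3),np.uint8)])[:, :700]]));print(A.shape,B.shape)
E
```

```text
[511.39394207  45.28564962  87.15487367] [-3.6  5.7  6.5] 9.960285045349972 89.00310621994205 [-0.002  0.018 -1.   ]
(280, 700, 3) (321, 240, 3)
```

View pics/c9.png

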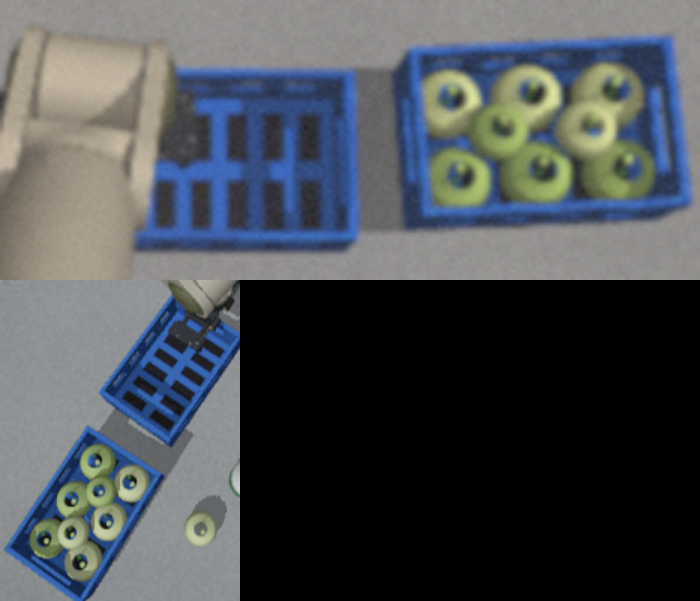

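The empty crate is about 15 mm from the full crate. Next I fit the rim silhouette edges of both crates in both views: the +x edge in the top view, the −x edge in the side view.

```bash
cat > m.py <<'E'
from h import *
def mask(d): return cv2.inRange(cv2.cvtColor(d['image'],cv2.COLOR_RGB2HSV),(106,110,50),(126,255,255))>0
def fit(W,name,along):
    W=np.array(W); i,j=(1,0) if along=='y' else (0,1)
    k=np.polyfit(W[:,i],W[:,j],1)
    for _ in range(3):
        r=W[:,j]-np.polyval(k,W[:,i]); g=abs(r)<max(2,1.5*np.median(abs(r))); k=np.polyfit(W[g,i],W[g,j],1)
    return k
def go():
    a=cam('top');b=cam('side');ma,mb=mask(a),mask(b)
    def toprow(c0,c1): return [onz(a,c,np.flatnonzero(ma[140:250,c])[0]+140-.5,105) for c in range(c0,c1) if ma[140:250,c].any()]
    def left(r0,r1,lo,hi): return [onz(b,np.flatnonzero(mb[r,lo:hi])[0]+lo-.5,r,105) for r in range(r0,r1) if mb[r,lo:hi].any()]
    out={}
    for n,W in(('top E',toprow(290,328)),('top F',toprow(351,418)),('side E',left(208,240,120,260)),('side F',left(273,342,110,260))):
        k=fit(W,n,'y'); W=np.array(W); print(n,'edge ang deg',(-np.degrees(np.arctan(k[0]))).round(2),'y',W[:,1].min(),W[:,1].max(),'x at y=-270:',np.polyval(k,-270).round(1),'own mid',np.polyval(k,-140 if 'E' in n else -400).round(1))
    p,R,s=pose();M=R.as_matrix();print('tcp',p.round(1),'F',s['wrist_force'].round(1),'op',s['opening'].round(1),'yaw',np.degrees(np.arctan2(M[1,0],M[0,0])).round(2),'z',M[:,2].round(3))
if __name__=='__main__': go()
E
python3 m.py
```

```text
top E edge ang deg -1.99 y -200.7 -72.7 x at y=-270: 575.4 own mid 579.9
top F edge ang deg 0.64 y -512.3 -284.9 x at y=-270: 597.5 own mid 598.9
side E edge ang deg -1.89 y -188.0 -72.9 x at y=-270: 409.0 own mid 413.3
side F edge ang deg 0.55 y -505.6 -292.9 x at y=-270: 430.4 own mid 431.6Traceback (most recent call last):
  File "m.py", line 17, in <module>
    if __name__=='__main__': go()
                             ~~^^
  File "m.py", line 16, in go
    p,R,s=pose();M=R.as_matrix();print('tcp',p.round(1),'F',s['wrist_force'].round(1),'op',s['opening'].round(1),'yaw',np.degrees(np.arctan2(M[1,0],M[0,0])).round(2),'z',M[:,2].round(3))
                                                                                           ^^^^^^^^^^^^^^^^^^
AttributeError: 'float' object has no attribute 'round'
```

Request:
jog_arm(plan=[{"dp":[-0.004,0.0018,0],"dr":[0,0,-0.009],"claw":0.005},{"dp":[-0.006,0.0018,0],"dr":[0,0,-0.009],"claw":0.005},{"dp":[-0.006,0.0018,0],"dr":[0,0,-0.009],"claw":0.005},{"dp":[-0.006,0.0018,0],"dr":[0,0,-0.009],"claw":0.005},{"dp":[-0.004,0.0014,0],"dr":[0,0,-0.009],"claw":0.005},{"dp":[0,0,0],"dr":[0,0,0],"claw":0.005}])

```text
clock: 16.53
eef_pos: [518.8, 23.2, 87.2]
eef_rot: [-0.01, 0.696, 0.718, 0.007]
wrist_force: [-0.2, -3.9, 2.2]
opening: 9.7
```

```bash
sed -i "s/s\['opening'\].round(1)/round(s['opening'],1)/" m.py; python3 m.py
```

```text
top E edge ang deg -0.24 y -201.5 -73.1 x at y=-270: 593.0 own mid 593.5
top F edge ang deg 0.58 y -512.3 -284.9 x at y=-270: 597.6 own mid 599.0
side E edge ang deg -0.2 y -178.5 -66.4 x at y=-270: 426.6 own mid 427.1
side F edge ang deg 0.52 y -505.6 -292.9 x at y=-270: 430.4 own mid 431.6
tcp [518.7  23.2  87.1] F [-1.7 -2.7  2.2] op 9.8 yaw 91.74 z [-0.004  0.023 -1.   ]
```

Request:
jog_arm(plan=[{"dp":[-0.003,0,0],"dr":[0,0,-0.005],"claw":0.005},{"dp":[-0.004,0,0],"dr":[0,0,-0.005],"claw":0.005},{"dp":[-0.004,0,0],"dr":[0,0,-0.005],"claw":0.005},{"dp":[-0.004,0,0],"dr":[0,0,-0.004],"claw":0.005},{"dp":[-0.003,0,0],"dr":[0,0,0],"claw":0.005}])

```text
clock: 17.05
eef_pos: [518.9, 9.2, 87.1]
eef_rot: [-0.012, 0.688, 0.725, 0.01]
wrist_force: [-2.0, 4.1, 3.6]
opening: 10.0
```

```bash
python3 m.py
```

```text
top E edge ang deg 2.21 y -202.2 -69.6 x at y=-270: 603.8 own mid 598.8
top F edge ang deg 0.7 y -512.3 -284.9 x at y=-270: 597.3 own mid 598.9
side E edge ang deg 1.95 y -175.4 -64.8 x at y=-270: 436.6 own mid 432.2
side F edge ang deg 0.52 y -505.6 -292.9 x at y=-270: 430.4 own mid 431.6
tcp [518.9   8.8  87.1] F [-1.9  3.   5.6] op 9.7 yaw 92.99 z [-0.004  0.03  -1.   ]
```

Request:
jog_arm(plan=[{"dp":[-0.002,0.0005,0],"dr":[0,-0.004,0.007],"claw":0.005},{"dp":[-0.003,0.0005,0],"dr":[0,-0.004,0.007],"claw":0.005},{"dp":[-0.003,0,0],"dr":[0,-0.004,0.006],"claw":0.005},{"dp":[-0.002,0,0],"dr":[0,-0.004,0.005],"claw":0.005}])

```text
clock: 17.48
eef_pos: [520.3, 1.7, 87.1]
eef_rot: [-0.007, 0.697, 0.717, 0.005]
wrist_force: [-0.2, 4.4, 3.8]
opening: 9.8
```

```bash
python3 m.py
```

```text
top E edge ang deg 1.54 y -202.2 -69.5 x at y=-270: 603.5 own mid 600.0
top F edge ang deg 0.65 y -512.3 -284.9 x at y=-270: 597.5 own mid 598.9
side E edge ang deg 1.75 y -173.8 -63.2 x at y=-270: 436.9 own mid 432.9
side F edge ang deg 0.56 y -505.6 -292.9 x at y=-270: 430.3 own mid 431.6
tcp [520.3   1.6  87.1] F [0.1 4.2 3.9] op 9.8 yaw 91.68 z [-0.003  0.016 -1.   ]
```

Request:
jog_arm(plan=[{"dp":[-0.002,-0.0003,0],"dr":[0,-0.002,0.007],"claw":0.005},{"dp":[-0.002,-0.0004,0],"dr":[0,-0.002,0.007],"claw":0.005},{"dp":[-0.002,-0.0003,0],"dr":[0,-0.002,0.006],"claw":0.005},{"dp":[-0.001,0,0],"dr":[0,0,0],"claw":0.005}])

```text
clock: 17.92
eef_pos: [520.2, -4.1, 87.2]
eef_rot: [-0.004, 0.703, 0.711, 0.004]
wrist_force: [0.6, 4.4, 3.0]
opening: 9.6
```

```bash
python3 m.py
```

```text
top E edge ang deg 1.62 y -202.0 -69.3 x at y=-270: 601.9 own mid 598.2
top F edge ang deg 0.65 y -512.3 -284.9 x at y=-270: 597.5 own mid 598.9
side E edge ang deg 1.4 y -175.4 -64.8 x at y=-270: 434.5 own mid 431.3
side F edge ang deg 0.52 y -505.6 -292.9 x at y=-270: 430.5 own mid 431.7
tcp [520.2  -4.3  87.1] F [1.6 4.  3.1] op 9.7 yaw 90.66 z [-0.     0.011 -1.   ]
```

Request:
jog_arm(plan=[{"dp":[-0.001,0,0],"dr":[0,-0.002,0.007],"claw":0.005},{"dp":[-0.0015,0,0],"dr":[0,-0.002,0.007],"claw":0.005},{"dp":[-0.0015,0,0],"dr":[0,0,0.006],"claw":0.005},{"dp":[-0.001,0,0],"dr":[0,0,0],"claw":0.005}])

```text
clock: 18.35
eef_pos: [520.5, -9.3, 87.1]
eef_rot: [-0.002, 0.71, 0.704, 0.003]
wrist_force: [0.8, 4.8, 2.7]
opening: 9.8
```

```bash
python3 m.py
```

```text
top E edge ang deg 42.13 y -201.8 -66.7 x at y=-270: 683.6 own mid 566.0
top F edge ang deg 0.61 y -512.3 -284.9 x at y=-270: 597.7 own mid 599.0
side E edge ang deg 0.34 y -176.9 -64.8 x at y=-270: 430.2 own mid 429.5
side F edge ang deg 0.52 y -505.6 -292.9 x at y=-270: 430.5 own mid 431.6
tcp [520.6  -9.5  87.1] F [1.8 3.1 1.6] op 9.8 yaw 89.5 z [ 0.001  0.007 -1.   ]
```

Request:
jog_arm(plan=[{"dp":[-0.001,0,0],"dr":[0,0,0],"claw":0.005},{"dp":[-0.0012,0,0],"dr":[0,0,0],"claw":0.005},{"dp":[-0.0012,0,0],"dr":[0,0,0],"claw":0.005}])

```text
clock: 18.7
eef_pos: [520.2, -12.0, 87.1]
eef_rot: [-0.003, 0.71, 0.704, 0.003]
wrist_force: [0.1, 15.2, 6.0]
opening: 9.9
```

```bash
sed -i 's/toprow(290,328)/toprow(302,338)/' m.py; python3 m.py
```

```text
top E edge ang deg 0.34 y -236.3 -115.0 x at y=-270: 595.8 own mid 595.0
top F edge ang deg 0.57 y -512.3 -284.9 x at y=-270: 597.7 own mid 599.0
side E edge ang deg -0.11 y -176.9 -64.8 x at y=-270: 428.4 own mid 428.6
side F edge ang deg 0.46 y -505.6 -292.9 x at y=-270: 430.6 own mid 431.6
tcp [520.2 -11.9  87.1] F [0.4 9.4 4.5] op 9.6 yaw 89.49 z [ 0.     0.009 -1.   ]
```

Contact, 15 N. The yaw is still about 0.4° short, so I back off slightly, trim and re-approach.

Request:
jog_arm(plan=[{"dp":[0.002,0,0],"dr":[0,0,-0.007],"claw":0.005},{"dp":[0.001,0,0],"dr":[0,0,-0.009],"claw":0.005},{"dp":[0,0,0],"dr":[0,0,-0.008],"claw":0.005},{"dp":[-0.0005,0,0],"dr":[0,0,-0.004],"claw":0.005}])

```text
clock: 19.13
eef_pos: [519.9, -10.7, 87.1]
eef_rot: [-0.003, 0.7, 0.714, 0.002]
wrist_force: [-0.9, 4.6, 4.7]
opening: 9.4
```

```bash
python3 m.py
```

```text
top E edge ang deg 0.46 y -236.3 -115.0 x at y=-270: 595.7 own mid 594.7
top F edge ang deg 0.7 y -512.3 -284.9 x at y=-270: 597.3 own mid 598.9
side E edge ang deg 0.08 y -178.5 -64.8 x at y=-270: 428.5 own mid 428.3
side F edge ang deg 0.56 y -505.6 -292.9 x at y=-270: 430.3 own mid 431.6
tcp [519.9 -10.7  87.1] F [-2.2  3.6  5.6] op 9.3 yaw 91.07 z [-0.001  0.008 -1.   ]
```

Request:
jog_arm(plan=[{"dp":[0,0.0006,0],"dr":[0,0,-0.006],"claw":0.005},{"dp":[-0.0003,0.0006,0],"dr":[0,0,-0.005],"claw":0.005},{"dp":[-0.0005,0,0],"dr":[0,0,0],"claw":0.005}])

```text
clock: 19.48
eef_pos: [519.6, -11.0, 87.1]
eef_rot: [-0.005, 0.697, 0.717, 0.001]
wrist_force: [-0.8, 2.7, 4.3]
opening: 10.1
```

```bash
python3 m.py
```

```text
top E edge ang deg 0.34 y -236.3 -115.0 x at y=-270: 595.8 own mid 595.0
top F edge ang deg 0.66 y -512.3 -284.9 x at y=-270: 597.4 own mid 598.9
side E edge ang deg 0.25 y -176.9 -64.8 x at y=-270: 429.1 own mid 428.5
side F edge ang deg 0.46 y -505.6 -292.9 x at y=-270: 430.6 own mid 431.7
tcp [519.6 -11.1  87.1] F [-2.5  3.2  5.4] op 9.7 yaw 91.66 z [-0.005  0.009 -1.   ]
```

Request:
jog_arm(plan=[{"dp":[-0.0005,0.0012,0],"dr":[0,0,-0.005],"claw":0.005},{"dp":[-0.0008,0.0012,0],"dr":[0,0,-0.002],"claw":0.005},{"dp":[-0.0008,0.0005,0],"dr":[0,0,0],"claw":0.005},{"dp":[-0.0008,0,0],"dr":[0,0,0],"claw":0.005}])

```text
clock: 19.92
eef_pos: [519.7, -12.2, 87.1]
eef_rot: [-0.009, 0.694, 0.719, -0.0]
wrist_force: [-1.1, 3.5, 4.1]
opening: 9.4
```

```bash
python3 m.py
```

```text
top E edge ang deg 0.95 y -236.5 -115.0 x at y=-270: 597.6 own mid 595.4
top F edge ang deg 0.63 y -512.3 -284.9 x at y=-270: 597.6 own mid 599.0
side E edge ang deg 0.61 y -176.9 -64.8 x at y=-270: 430.6 own mid 429.2
side F edge ang deg 0.58 y -505.6 -292.9 x at y=-270: 430.3 own mid 431.6
tcp [519.6 -12.3  87.1] F [-2.4  4.   6.3] op 10.0 yaw 92.02 z [-0.013  0.013 -1.   ]
```

Aligned: x agrees at the joint and yaw is within 0.2°. Now press gently to contact.

Request:
jog_arm(plan=[{"dp":[-0.0012,0,0],"dr":[0,0,0],"claw":0.005},{"dp":[-0.0012,0,0],"dr":[0,0,0],"claw":0.005}])

```text
clock: 20.18
eef_pos: [519.5, -12.7, 87.1]
eef_rot: [-0.011, 0.695, 0.719, 0.001]
wrist_force: [0.4, 12.6, 4.9]
opening: 9.8
```

Request:
jog_arm(plan=[{"dp":[-0.0016,0,0],"dr":[0,0,0],"claw":0.005},{"dp":[-0.0018,0,0],"dr":[0,0,0],"claw":0.005}])

```text
clock: 20.35
eef_pos: [519.5, -12.7, 87.1]
eef_rot: [-0.013, 0.695, 0.719, 0.004]
wrist_force: [-0.3, 14.8, 5.2]
opening: 10.1
```

```bash
python3 m.py
```

```text
top E edge ang deg 1.41 y -236.5 -115.0 x at y=-270: 599.0 own mid 595.8
top F edge ang deg 0.63 y -512.3 -284.9 x at y=-270: 597.6 own mid 599.0
side E edge ang deg 0.45 y -176.9 -64.8 x at y=-270: 430.3 own mid 429.3
side F edge ang deg 0.5 y -505.6 -292.9 x at y=-270: 430.5 own mid 431.7
tcp [519.6 -12.7  87.1] F [-0.2 15.1  5.6] op 9.9 yaw 91.93 z [-0.013  0.023 -1.   ]
```

Request:
jog_arm(plan=[{"dp":[0,0,0],"dr":[0,0,0],"claw":0.009},{"dp":[0,0,0],"dr":[0,0,0],"claw":0.014},{"dp":[0,0,0],"dr":[0,0,0],"claw":0.022},{"dp":[0,0,0],"dr":[0,0,0],"claw":0.03},{"dp":[0,0,0],"dr":[0,0,0],"claw":0.035},{"dp":[0,0,0],"dr":[0,0,0],"claw":0.035}])

```text
clock: 20.95
eef_pos: [518.5, -13.5, 85.6]
eef_rot: [-0.014, 0.694, 0.72, 0.002]
wrist_force: [-0.3, -0.6, 0.3]
opening: 34.6
```

Request:
jog_arm(plan=[{"dp":[0,0,-0.01],"dr":[0,0,0],"claw":0.035},{"dp":[0,0,-0.02],"dr":[0,0,0],"claw":0.035},{"dp":[0,0,-0.03],"dr":[0,0,0],"claw":0.035},{"dp":[0,0,-0.035],"dr":[0,0,0],"claw":0.035},{"dp":[0,0,-0.035],"dr":[0,0,0],"claw":0.035},{"dp":[0.02,0,-0.035],"dr":[0,0,0],"claw":0.035},{"dp":[0.035,0,0],"dr":[0,0,0],"claw":0.035},{"dp":[0.035,0,0],"dr":[0,0,0],"claw":0.035}])

```text
clock: 21.62
eef_pos: [517.5, 69.8, 264.2]
eef_rot: [-0.014, 0.698, 0.716, 0.001]
wrist_force: [0.1, 0.4, -0.1]
opening: 34.8
```

Request:
jog_arm(plan=[{"dp":[0.04,0,0],"dr":[0,0,0],"claw":0.035},{"dp":[0.04,0,0],"dr":[0,0,0],"claw":0.035},{"dp":[0.04,0,0],"dr":[0,0,0],"claw":0.035},{"dp":[0.02,0,0],"dr":[0,0,0],"claw":0.035},{"dp":[0,0,0],"dr":[0,0,0],"claw":0.035}])

```text
clock: 22.03
eef_pos: [511.8, 220.3, 274.1]
eef_rot: [-0.012, 0.697, 0.717, 0.005]
wrist_force: [-0.8, 0.5, 0.7]
opening: 34.7
```

```bash
sed -i 's/toprow(302,338)/toprow(285,338)/; s/left(208,240/left(222,258/' m.py; python3 m.py; python3 - <<'E'
from h import *
a=cam('top','top10');b=cam('side','side10')
A=cv2.resize(a['image'][100:260,200:440,::-1],None,fx=2.6,fy=2.6,interpolation=cv2.INTER_CUBIC);B=cv2.resize(b['image'][170:384,110:370,::-1],None,fx=.85,fy=.85)
A=A[:400];C=np.zeros((A.shape[0]+B.shape[0],A.shape[1],3),np.uint8);C[:400]=A;C[400:,:B.shape[1]]=B;C[400:,B.shape[1]+10:B.shape[1]+10+330]=cv2.resize(b['image'][245:300,165:265,::-1],(330,182))
cv2.imwrite('pics/c10.png',C);print(C.shape)
E
```

```text
top E edge ang deg 0.75 y -236.5 -55.7 x at y=-270: 598.1 own mid 596.4
top F edge ang deg 0.63 y -512.3 -284.9 x at y=-270: 597.6 own mid 599.0
side E edge ang deg 0.63 y -238.9 -117.1 x at y=-270: 430.6 own mid 429.2
side F edge ang deg 0.45 y -505.6 -292.9 x at y=-270: 430.6 own mid 431.6
tcp [512.3 217.3 273.8] F [-0.1 -0.3 -0.9] op 34.9 yaw 91.55 z [-0.011  0.022 -1.   ]
(582, 624, 3)
```

View pics/c10.png

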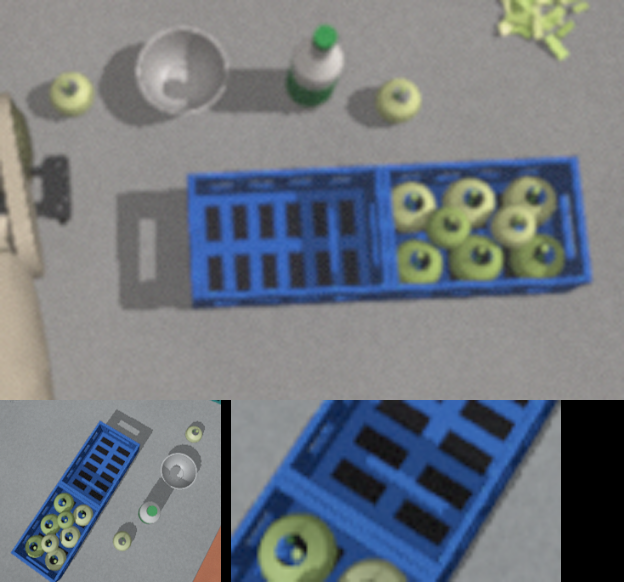

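The two crates stand end to end with no gap visible at the joint (top crop, column ≈383). Edges agree to under 1 mm and yaw to about 0.15°. The bottle, bowl and kohlrabi are undisturbed.

```bash
python3 -c "
from h import *
print(ticket.finish_job(), monitor.state()['clock'])"
```

```text
the job is handed in; nothing more can be done
the job is handed in; nothing more can be done
```

The empty crate now lies on its base, open side up, end to end with the full crate, and the job is handed in. No verdict was reported.

**What I did**
- I put the slightly spread fingers through the hand hole and tipped the crate over its foot edge. I eased it down the whole way with the tool tilting along, then withdrew.
- I then gripped the far end wall from above, slid and turned the crate, and pressed it lightly (about 15 N) against the full crate. After that I let go and moved clear.

**Last checks**
- **Alignment:** at the joint the rim edges agree within about 0.5 mm in both views, and yaw is about 0.7° against 0.5°. No gap shows in the pictures, and the arm stalled at 15 N on contact.
- **Other items:** the bottle, bowl and both kohlrabi look undisturbed in the last picture; I did not measure their positions before and after.
- **Time:** about 22 s of the 69 s allowed.

**What did not go smoothly**
- At the end of the lowering, one move pressed down with 31 N for a moment. I relieved it at once.
- Yaw crept by 1–2° in the grip during the slide, and the first contact was about 0.4° and 2 mm off. I backed off slightly and approached again.
- One line fit in the top view failed because the arm hid part of the edge. I fixed it by changing the range it used.

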